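# Open the projector's lamp house for a lamp change

### The job

The projector's lamp house needs a new lamp. Fold the red tab on the round cap of the lamp house up, unscrew the cap anticlockwise with it until it comes free, never forcing it, lift it out, and stand it right way up, tab side on top, in the empty bay of the grey parts tray, setting it down rather than dropping it. Leave the other things on the bench where they are.

Things in the scene. Friction and masses are not known exactly. Their poses are not given: they have to be found in the camera images.
- housing: the lamp house: cream metal box 190 x 140 mm, 100 mm high, fixed to the bench. Origin on the bench under the axis of the dark finned turret (86 mm across) on its top; the box reaches 75 mm to its -x (front) and 115 mm to its +x. z up.
- tab_hinge (a point): middle of the tab's hinge pin, fixed in the cap on its axis, 25.5 mm above the cap's underside, 140 + 5.5 mm above the bench when seated. z: cap's axis, x: along the folded tab to its tip, y: along the pin. Turns with the cap. The pin's two cheeks, 38 mm over all along y, rise 6.5 mm above this point.
- cap_centre (a point): centre of the cap without its tab, 17 mm above its flat underside: dark lid 68 mm across, 51 mm plug below. Bayonet: with the tab up it turns anticlockwise (from above) to a firm stop, 1.9 to 2.6 rad from home, different each time and not seen from outside; only there (within 0.1 rad of the stop) it lifts straight out, 25 mm. Total 0.13 to 0.25 kg. Axes as tab_hinge.
- tab_tip (a point): middle of the free end of the red tab, a flat bar 58 mm long from the hinge pin, 26 mm wide, 9 mm thick; half-way through the thickness. Folded it lies level 145 mm above the bench, its last 15 mm jutting past the rim with 41 mm of free space beneath. x: along the tab, y: across it.
- tab (a joint): angle of the red tab, rad: 0 folded flat, 1.57 upright on the cap's axis, stop at 1.6. A stiff hinge: about 0.5 to 0.8 N at the tip moves it and it stays where it is left.
- rim (a point): centre of the turret's bright rim, on the cap's axis, 148 mm above the bench. The cap's top lies sunk 8 mm below the rim. The rim has one notch, 30 mm wide, towards the lamp house's -x: the folded tab lies in it and so locks the cap against turning. A spring presses the cap up with 6 N, so turning it takes 0.1 to 0.2 N m; at the stop stay under 1 N m. z up.
- tray_bay (a point): middle of the floor of the tray's empty bay, 4 mm above the bench. Grey tray 220 x 150 mm, walls 18 mm high, fixed; the empty bay is 142 mm along the tray's x, 134 mm along its y. Beyond a low partition, the narrow bay at its +y holds the lamp carton and the brass part. Axes: the tray's.
- lamp_carton: bystander: small white and yellow carton, 46 mm square, 52 mm high, in the tray's narrow bay; origin under its middle
- specimen: bystander: stepped brass part, 26 mm across, 46 mm high, in the tray's narrow bay; origin under its middle
- vee_block: bystander: steel vee block with a bar in it, 70 x 60 mm, about 54 mm high; origin under its middle
- blower: bystander: black rubber air blower with a red nozzle, 64 mm across, 111 mm high; origin under its middle
- lens_pot: bystander: black lens pot with grey lid, 70 mm across, 93 mm high; origin under its middle
- plug_gauge: bystander: plug gauge lying on the bench, 135 mm long, 18 mm thick; origin under its middle
- screwdriver: bystander: screwdriver lying on the bench, nearly 200 mm long; origin under its middle
There are look-alikes about, which are no part of the job. Leave any blue, pink or white look-alike of the part that bears tab_hinge alone.

How it is judged:
On the way, in this order (a step that is already met when the one before it is completed fails the run):
1. the red tab is folded up (past 1.2 rad) while the cap is still seated in the lamp house (value of joint tab above 1.2 rad and z of cap_centre in the frame of housing below 0.143 m and horizontal distance between cap_centre and rim below 0.01 m), for 0.1 s.
2. the cap is lifted clear of the lamp house in the gripper (height (world z) of cap_centre above 0.172 m and contact force between the fingers and cap above 0.3 N), for 0.1 s.
At the end, for the whole second after the job is handed in: The cap stands upright (within 0.1 rad), tab side up, on the floor of the tray's empty bay, wholly inside the bay (its centre within 40 mm along the tray's x and 36 mm along its y of the bay's middle), released and at rest (x of cap_centre in the frame of tray_bay between -0.04 and 0.04 m and y of cap_centre in the frame of tray_bay between -0.036 and 0.036 m and height (world z) of cap_centre below 0.025 m and angle between cap_centre's own z axis and vertical below 0.1 rad and linear speed of cap below 0.02 m/s); the robot touches nothing.
It fails at once if the cap is let go in mid-air: out of the lamp house, more than 15 mm above the tray's floor, and not held (horizontal distance between cap_centre and rim above 0.05 m and height (world z) of cap_centre above 0.036 m and contact force between the fingers and cap below 0.05 N).
It fails at once if one of the other things on the bench is moved by more than 20 mm (distance of any of lamp_carton, specimen, vee_block, blower, lens_pot, plug_gauge, screwdriver from where it was at the start of the episode above 0.02 m).
It fails at once if the cap is forced: pressed, pulled or wrenched against the lamp house with over 60 N in all (about 1.5 N m of twist at the stop) (contact force between housing and cap above 60 N).
It also fails if it takes over 69 s, if anything falls off the work surface, if the arm or the gripper's body presses on something with over 40 N, if the wrist force passes 120 N, or if a joint passes its speed limit or range.

### The arm

A 6-joint arm with a two-finger parallel gripper is mounted at the origin on the work surface. World frame = base frame: x ahead of the robot, y to its left, z up, the work surface at z = 0. Lengths are in m, angles in rad, forces in N, time in s.
With the tool pointing down it reaches from about 0.35 to 0.775 m from the base axis. Payload 5.5 kg.
Tool frame: the origin (TCP) lies on the centre line of the jaws, within the pads' length; the fingertips stand 11 mm ahead of it and the grasp point (between the pads) lies 8 mm behind it; z points along the fingers, y is the direction in which the jaws open and shut (so a half turn about z gives the same grasp; the last joint's range is limited). The gripper opens to 85 mm and grips with 20 to 120 N. Pads are 22 mm wide; open, the fingers measure 114 mm over their backs; the gripper's body (76 mm by 85 mm) begins 54 mm behind the grasp point. The pads swing forward as they close: fully open they stand 13 mm farther back than shut.
Start: joints at [1.009, 0.313, 0.046, 1.304, 0, 1.431], TCP at [0.235, 0.525, 0.242] pointing down, gripper open.
Joint ranges: [-2.76, 2.76], [-0.86, 1.69], [-1.03, 1.26], [-2.2, 2.34], [-1.47, 1.5], [-3.14, 3.14]. Speed limits (rad/s): [2.57, 2.57, 3.14, 3.14, 3.14, 3.14].

### API

Orientations are given as a unit quaternion [w, x, y, z].
In Python, from workcell import env, imaging, order gives the robot as it stands. The module is installed in compiled form; this text tells all that it offers.
- The arm moves only by the tool move_arm, never from a script. Its argument "deltas" is one flat list of numbers, 7 for each row, row after row: the gripper's target within -1 to 1 (shut at 1, half-way at 0, fully open at -1), then the shift along the tool's x, y, z in m, then the turn, a rotation vector about the tool's x, y, z in degrees. In form: [jaw, tx, ty, tz, ax, ay, az, jaw, tx, ty, tz, ax, ay, az, ...]. A call has 1 to 10 rows; each row shifts and turns the commanded pose from where the row before left it, along the tool's axes as they then stand; what a row does not reach is not made up. A row lasts 1/8 s, in which the tool goes at most 62.5 mm and 10.7 degrees, less where a joint would pass 70% of its speed; a pose out of reach is approached as far as the arm can. A call is refused whole if a number of a shift passes 0.0625 or a number of a turn 10.7, either way. A call with a gripper value outside its range is refused whole. The fingers move at their own pace and stop on an object; "squeeze" is the grip in N (left out, the last holds). Time passes only in rows, so rows that do not move let the fingers close. It gives the time, the measured TCP pose, the force and the opening at its end, in the units of the state.
- env.get_state(): the state, without advancing time (a new reading comes with each control period).
- imaging.read_camera(name): name is "side" or "top" or "wrist"; returns a dict with "img" (480x640x3 uint8, red, green, blue), "z_map" (480x640 float32, m along the optical axis (not along the pixel's ray), 0 where there is no reading), "fx", "fy", "cx", "cy" (pixels), "rvec" (rotation vector, rad) and "tvec" (3), from world to camera coordinates, as OpenCV has them. Camera axes: x right, y down, z forward; pixel columns grow to the right and rows downward; lengths in m; the calibration is good to about 2 mm. A picture is of the moment at which its call begins.
- order.hand_in(): hands the job in, once; it reports no verdict.
Trained networks look in a picture, given as the dict that the camera call returned (one of the last four; its "shot" number tells which), for a name from the list of things; names that differ only in an ending like _2 or _b are one class to them, and where a whole thing is asked for, a point or a joint stands for the part that bears it (a point fixed in the world has none). Each returns a list of dicts, best first, with "confidence" (0 to 1); they miss things now and then, are a little off and sometimes report something else, mostly with a low value. They report only what shows in the picture. A call takes as long as a camera call. They do not tell look-alikes from the thing itself.
- imaging.recognise(picture, thing): "centre" ([column, row] in pixels, amid what is visible of it).
- imaging.cut_out(picture, thing): "mask" (480x640 bool, what is visible of it) and "centre" ([column, row] in pixels, amid what is visible of it).
The state is a dict: "clock": time; "joint_pos": joint angles; "qvel": joint speeds; "tau": joint torques, N m; "tcp_pos": TCP position; "orientation": TCP orientation; "wrist_force": force on the tool from outside, world axes, zero at the start; "ft_torque": the same for the moment, N m; "finger_gap": finger opening in m.
Only numpy, scipy, OpenCV 4.12 (cv2) and the standard library are available. Lean on these libraries where they do the work, as an engineer would, in place of code of your own. Each camera call takes 0.05 s, during which the arm holds its last target.

## Working session

There is one attempt and no reset: what is moved stays moved. The work goes in short steps, Python scripts to look and compute and a tool call to move; the robot and the scene stay as the last step left them, time stands still between calls to the robot, and variables do not carry over. Pictures are saved under pics/ and viewed, and the job is handed in when it is done.

Besides the shell and the picture viewer there is one more tool, called after ">>>" as name(argument=value, ...) on one line, values as JSON. move_arm: Moves the arm, as the interface text tells. Its arguments: {"type":"object","properties":{"deltas":{"type":"array"},"squeeze":{"type":"number"}},"required":["deltas"]}

```bash
mkdir -p pics
cat > h.py <<'E'
import numpy as np, cv2, pickle
from workcell import env, imaging, order
def snap(n,tag):
    p=imaging.read_camera(n); cv2.imwrite(f'pics/{tag}.png',p['img'][:,:,::-1]); 
    return p
def unproj(p,u,v,z=None):
    R=cv2.Rodrigues(np.array(p['rvec'],float))[0]; t=np.array(p['tvec'],float).ravel()
    d=np.array([(u-p['cx'])/p['fx'],(v-p['cy'])/p['fy'],1.])
    if z is None:
        Z=p['z_map'][int(round(v)),int(round(u))]; return R.T@(d*Z-t)
    c=-R.T@t; w=R.T@d; return c+w*(z-c[2])/w[2]
def cloud(p):
    R=cv2.Rodrigues(np.array(p['rvec'],float))[0]; t=np.array(p['tvec'],float).ravel()
    v,u=np.mgrid[:480,:640]; Z=p['z_map']
    P=np.stack([(u-p['cx'])/p['fx']*Z,(v-p['cy'])/p['fy']*Z,Z],-1)
    return (P-t)@R
def proj(p,X):
    return cv2.projectPoints(np.array(X,float).reshape(-1,3),np.array(p['rvec'],float),np.array(p['tvec'],float),np.array([[p['fx'],0,p['cx']],[0,p['fy'],p['cy']],[0,0,1.]]),None)[0].reshape(-1,2)
E
python3 - <<'E'
from h import *
print(env.get_state())
for n in ['top','side']:
    p=snap(n,n+'0')
    for t in ['housing','tab_hinge','cap_centre','tab_tip','rim','tray_bay','lamp_carton','specimen','vee_block','blower','lens_pot','plug_gauge','screwdriver']:
        try: r=imaging.recognise(p,t)
        except Exception as e: print(t,e); continue
        for d in r[:4]:
            c=d['centre']; print(n,t,round(d['confidence'],2),np.round(c,1),np.round(unproj(p,*c),3))
E
```

```text
{'clock': 0.0, 'joint_pos': array([ 1.00941426e+00,  3.14011520e-01,  4.49481171e-02,  1.30361423e+00,
       -1.27059098e-05,  1.43119722e+00]), 'qvel': array([-1.17635933e-03,  1.91895023e-03, -5.70103981e-06,  1.76089854e-04,
        1.11255972e-03, -9.25500382e-04]), 'tau': array([-1.29511362e-03, -4.80633116e+01,  2.98530811e+01,  1.95570441e-02,
       -3.32066011e-04,  2.16820524e-05]), 'tcp_pos': array([0.23513421, 0.52416397, 0.24138993]), 'orientation': array([-3.17014481e-04,  2.09331615e-01,  9.77844257e-01, -8.85646465e-04]), 'wrist_force': array([-0.51253075,  0.64772758,  0.43404338]), 'ft_torque': array([ 0.0406463 ,  0.01762038, -0.00901075]), 'finger_gap': 0.0852484471031098}
top housing 0.74 [370.  249.9] [ 0.51  -0.118  0.055]
top housing 0.69 [247.7 222.7] [0.571 0.165 0.128]
top tab_hinge 0.93 [254.1 241.7] [0.525 0.148 0.154]
top tab_hinge 0.83 [174.9 147.2] [0.772 0.356 0.031]
top tab_hinge 0.7 [182.3 318.2] [0.354 0.335 0.03 ]
top tab_hinge 0.66 [255.4 342.3] [0.294 0.16  0.029]
top cap_centre 0.95 [179.5 151. ] [0.762 0.344 0.031]
top cap_centre 0.82 [257.3 
[... 1618 characters left out ...]
e tab_tip 0.58 [335.6 185.7] [0.757 0.365 0.028]
side tab_tip 0.56 [286.6 204.9] [0.506 0.137 0.151]
side tab_tip 0.47 [215.4 224.3] [0.344 0.303 0.031]
side rim 0.65 [301.  226.7] [0.528 0.096 0.103]
side tray_bay 0.72 [371.4 325.8] [ 0.576 -0.201  0.006]
side lamp_carton 0.85 [330.2 304.6] [ 0.499 -0.145  0.054]
side specimen 0.64 [352.5 294. ] [ 0.577 -0.105  0.021]
side specimen 0.41 [235.7 196.5] [0.436 0.418 0.038]
side vee_block 0.58 [234.1 197.8] [0.43  0.413 0.038]
side blower 0.67 [285.  203.6] [0.504 0.144 0.152]
side lens_pot 0.64 [379.3 435. ] [ 0.43  -0.475  0.094]
side screwdriver 0.88 [264.9 298.1] [ 0.38  -0.035  0.023]
side screwdriver 0.28 [234.4 198.4] [0.43  0.411 0.036]
```

View pics/top0.png

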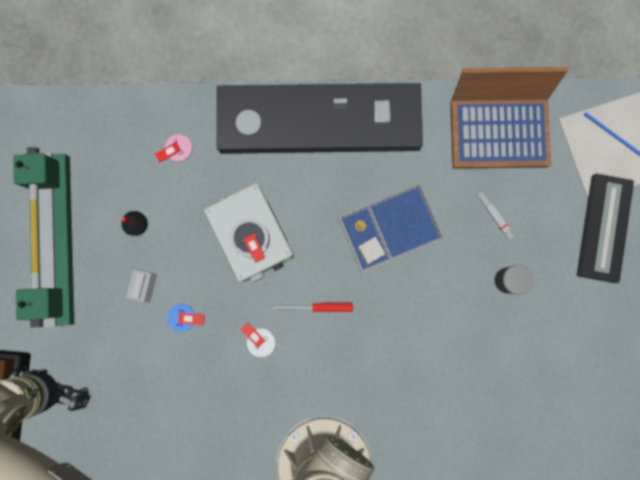

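View pics/side0.png

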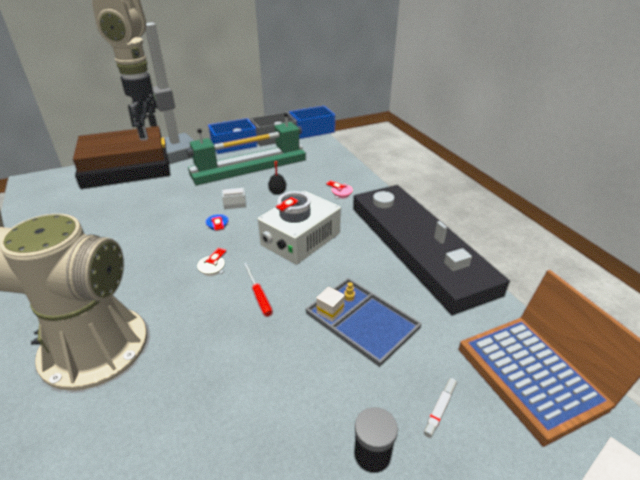

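Run:
```python
from h import *
p=imaging.read_camera('top')
im=p['img'][180:300,190:310]
cv2.imwrite('pics/crop.png',cv2.resize(im,None,fx=5,fy=5,interpolation=cv2.INTER_CUBIC)[:,:,::-1])
P=cloud(p); hsv=cv2.cvtColor(p['img'],cv2.COLOR_RGB2HSV)
reg=np.zeros((480,640),bool); reg[180:300,190:310]=1
red=reg&((hsv[...,0]<8)|(hsv[...,0]>172))&(hsv[...,1]>130)&(hsv[...,2]>60)&(P[...,2]>.12)
q=P[red]; print(red.sum(), q.mean(0), np.median(q,0))
r=cv2.minAreaRect(q[:,:2].astype(np.float32)*1000); print(r, cv2.boxPoints(r))
top=reg&(P[...,2]>.144)&(P[...,2]<.152)&~red
q=P[top]; c,rad=cv2.minEnclosingCircle(q[:,:2].astype(np.float32)*1000);print(top.sum(),c,rad,np.median(q[:,2]))
# housing box
b=reg&(P[...,2]>.09)&(P[...,2]<.108)
big=(P[...,2]>.09)&(P[...,2]<.108)&(P[...,0]>.35)&(P[...,0]<.8)&(abs(P[...,1]-.15)<.2)
print(cv2.minAreaRect(P[big][:,:2].astype(np.float32)*1000))
# tray walls
t=(P[...,2]>.012)&(P[...,2]<.024)&(P[...,0]>.42)&(P[...,0]<.75)&(P[...,1]<-.04)&(P[...,1]>-.35)
print(t.sum(),cv2.minAreaRect(P[t][:,:2].astype(np.float32)*1000), cv2.boxPoints(cv2.minAreaRect(P[t][:,:2].astype(np.float32)*1000)))
```

```text
211 [0.511996   0.14804928 0.1505686 ] [0.50697551 0.14624993 0.1503915 ]
((512.99462890625, 149.41506958007812), (61.09748840332031, 25.881853103637695), 25.416831970214844) [[479.84845  147.9919  ]
 [490.95697  124.615166]
 [546.1408   150.83824 ]
 [535.0323   174.21497 ]]
419 (529.0532836914062, 155.75949096679688) 50.90738296508789 0.14777019607011588
((553.1298828125, 169.20196533203125), (190.93045043945312, 139.79698181152344), 25.686084747314453)
734 ((573.8274536132812, -229.2395477294922), (208.16900634765625, 339.6778564453125), 27.144861221313477) [[ 403.71964 -125.59508]
 [ 558.6948  -427.8594 ]
 [ 743.9353  -332.88403]
 [ 588.9601   -30.61969]]
```

View pics/crop.png

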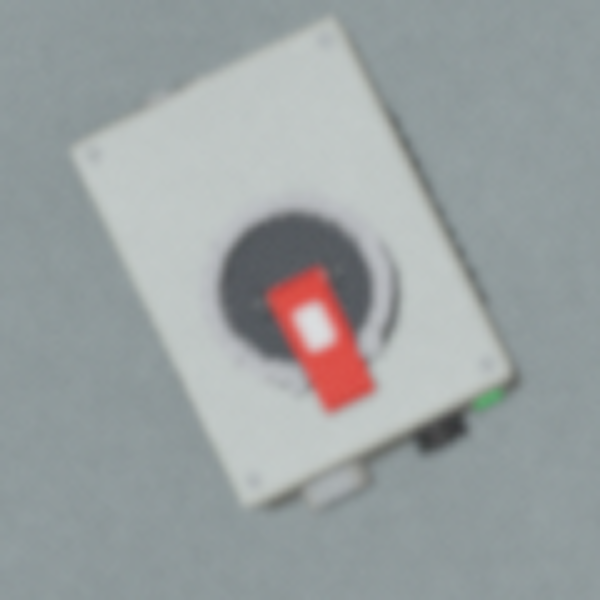

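The target is the red-tabbed dark cap in the turret at top-view pixel (252,241). The look-alikes are pink at (175,148), blue at (182,318) and white at (257,342), all lying on the bench. The crop confirms the red tab on the dark lid of the cream box. Next I'll measure the tray and the fingertip.

Run:
```python
from h import *
p=imaging.read_camera('top'); P=cloud(p); im=p['img'].astype(int)
hsv=cv2.cvtColor(p['img'],cv2.COLOR_RGB2HSV)
m=np.zeros((480,640),np.uint8); m[175:280,330:450]=1
blue=((hsv[...,0]>100)&(hsv[...,0]<130)&(hsv[...,1]>110)&(m>0)).astype(np.uint8)
n,l,st,ce=cv2.connectedComponentsWithStats(blue)
for i in range(1,n):
    if st[i,4]>300:
        c,_=cv2.findContours((l==i).astype(np.uint8),cv2.RETR_EXTERNAL,2)
        pts=np.array([unproj(p,u,v,.004)[:2]*1000 for u,v in c[0][:,0]],np.float32)
        r=cv2.minAreaRect(pts); print(st[i,4],ce[i],r)
        print(cv2.boxPoints(r), np.median(P[l==i],0))
# fingertips in start picture
g=(P[...,0]<.36)&(P[...,0]>.1)&(P[...,1]>.4)&(P[...,1]<.65)&(P[...,2]>.1)
for lo in np.arange(.18,.34,.01):
    print(round(lo,2),(g&(P[...,2]>=lo)&(P[...,2]<lo+.01)).sum(),end='; ')
s=imaging.read_camera('side'); Q=cloud(s)
g=(abs(Q[...,0]-.235)<.1)&(abs(Q[...,1]-.525)<.1)&(Q[...,2]>.15)
print('side'); 
for lo in np.arange(.18,.3,.005):
    k=g&(Q[...,2]>=lo)&(Q[...,2]<lo+.005); print(round(lo,3),k.sum(),np.round(np.median(Q[k],0),3) if k.any() else '',end='; ')
# side red tab and turret
hs=cv2.cvtColor(s['img'],cv2.COLOR_RGB2HSV)
red=((hs[...,0]<8)|(hs[...,0]>172))&(hs[...,1]>130)&(abs(Q[...,0]-.52)<.08)&(abs(Q[...,1]-.15)<.06)&(Q[...,2]>.13)
q=Q[red].astype(np.float32); print('\nred',len(q),np.median(q,0),cv2.minAreaRect(q[:,:2]*1000))
b=(abs(Q[...,2]-.1)<.006)&(abs(Q[...,0]-.55)<.14)&(abs(Q[...,1]-.17)<.14)
print('box',cv2.minAreaRect(Q[b][:,:2].astype(np.float32)*1000))
w=imaging.read_camera('wrist'); cv2.imwrite('pics/w0.png',w['img'][:,:,::-1])
big=cv2.resize(s['img'][80:200,90:210],None,fx=5,fy=5); cv2.imwrite('pics/s1.png',big[:,:,::-1])
```

```text
2573 [404.69218811 221.84531675] ((582.8252563476562, -208.89334106445312), (130.23558044433594, 122.66580963134766), 21.896059036254883)
[[ 499.53244 -176.26886]
 [ 545.27747 -290.08582]
 [ 666.11804 -241.51782]
 [ 620.37305 -127.70087]] [ 0.58201186 -0.20864248  0.00470511]
579 [359.66321244 230.06908463] ((542.782958984375, -108.77389526367188), (129.5458984375, 62.18204879760742), 21.773086547851562)
[[ 471.09824  -103.92724 ]
 [ 494.16354  -161.67323 ]
 [ 614.46765  -113.62055 ]
 [ 591.40234   -55.874557]] [ 0.56303452 -0.09633435  0.00453586]
0.18 0; 0.19 0; 0.2 0; 0.21 0; 0.22 0; 0.23 0; 0.24 8; 0.25 26; 0.26 21; 0.27 11; 0.28 18; 0.29 99; 0.3 109; 0.31 101; 0.32 84; 0.33 106; 0.34 222; side
0.18 0 ; 0.185 0 ; 0.19 0 ; 0.195 0 ; 0.2 0 ; 0.205 0 ; 0.21 0 ; 0.215 0 ; 0.22 0 ; 0.225 0 ; 0.23 0 ; 0.235 0 ; 0.24 5 [0.246 0.564 0.244]; 0.245 25 [0.244 0.559 0.248]; 0.25 25 [0.244 0.552 0.253]; 0.255 26 [0.243 0.558 0.257]; 0.26 31 [0.225 0.481 0.263]; 0.265 29 [0.243 0.56  0.267]; 0.27 28 [0.224 0.481 0.273]; 0.275 28 [0.224 0.481 0.278]; 0.28 33 [0.248 0.562 0.283]; 0.285 14 [0.255 0.562 0.288]; 0.29 32 [0.226 0.476 0.293]; 0.295 47 [0.212 0.472 0.297]; 
red 118 [0.5052129  0.14108488 0.15094748] ((508.9210205078125, 152.90347290039062), (62.22262191772461, 40.62045669555664), 23.86139488220215)
box ((553.07666015625, 166.36941528320312), (191.75311279296875, 141.66244506835938), 25.124256134033203)
```

View pics/w0.png

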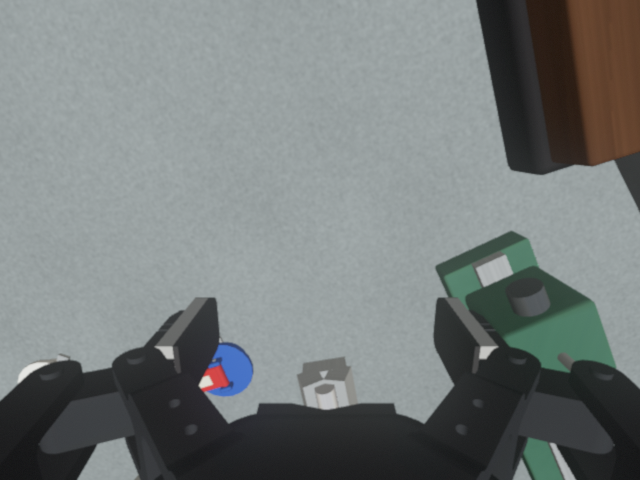

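```bash
cat > pl.py <<'E'
from h import *
from scipy.spatial.transform import Rotation as Ro
HX,HY,AZ=0.535,0.160,np.radians(25.5)
def Rt(phi,az=AZ):  # phi deg tilt from vertical toward az dir; jaws y in the plane
    h=np.array([np.cos(az),np.sin(az),0]);Z=np.array([0,0,1.]);f=np.radians(phi)
    y=h*np.cos(f)+Z*np.sin(f); z=h*np.sin(f)-Z*np.cos(f)
    return Ro.from_matrix(np.stack([np.cross(y,z),y,z],1))
def W(s,z): return np.array([HX-s*np.cos(AZ),HY-s*np.sin(AZ),z])
def tcp_from_T(T,phi,half=.0425,back=.002):
    f=np.radians(phi); y=np.array([-np.cos(f),np.sin(f)]); zz=np.array([-np.sin(f),-np.cos(f)])
    c=np.array(T)+half*y+back*zz; return W(*c)
def cur():
    s=env.get_state(); q=s['orientation']; return s['tcp_pos'],Ro.from_quat([q[1],q[2],q[3],q[0]]),s
def plan(way,n,start=None,jaw=-1):
    """way: list of (pos,R); n rows each; prints rows"""
    if start is None: p,R,_=cur()
    else: p,R=start
    for (p1,R1),k in zip(way,n):
        rv=(R.inv()*R1).as_rotvec()
        for i in range(k):
            a,b=i/k,(i+1)/k
            Ra=R*Ro.from_rotvec(rv*a)
            d=Ra.inv().apply((p1-p)/k); r=np.degrees(rv/k)
            print([jaw]+[round(float(x),4) for x in d]+[round(float(x),2) for x in r])
        print('--')
        p,R=p1,R1
E
python3 - <<'E'
from pl import *
A=tcp_from_T((.054+.077,.124+.064),50); B=tcp_from_T((.054,.124),50)
print(A,B)
p,R,s=cur()
plan([((A*[1,1,0]+[0,0,.32]),Rt(0)),(A,Rt(50))],[9,6])
E
```

```text
[0.44280142 0.11602353 0.21927131] [0.51230049 0.14917289 0.15527131]
[-1, -0.0396, -0.032, -0.0086, 0.0, -0.0, 4.48]
[-1, -0.042, -0.0288, -0.0086, 0.0, -0.0, 4.48]
[-1, -0.0441, -0.0254, -0.0086, 0.0, -0.0, 4.48]
[-1, -0.046, -0.0219, -0.0086, 0.0, -0.0, 4.48]
[-1, -0.0475, -0.0182, -0.0086, 0.0, -0.0, 4.48]
[-1, -0.0488, -0.0145, -0.0086, 0.0, -0.0, 4.48]
[-1, -0.0498, -0.0106, -0.0086, 0.0, -0.0, 4.48]
[-1, -0.0505, -0.0067, -0.0086, 0.0, -0.0, 4.48]
[-1, -0.0508, -0.0027, -0.0086, 0.0, -0.0, 4.48]
--
[-1, 0.0, 0.0, 0.0168, -8.33, 0.0, -0.0]
[-1, 0.0, -0.0024, 0.0166, -8.33, 0.0, -0.0]
[-1, 0.0, -0.0048, 0.0161, -8.33, 0.0, -0.0]
[-1, -0.0, -0.0071, 0.0152, -8.33, 0.0, -0.0]
[-1, -0.0, -0.0092, 0.014, -8.33, 0.0, -0.0]
[-1, 0.0, -0.0112, 0.0125, -8.33, 0.0, -0.0]
--
```

>>> move_arm(deltas=[-1,-0.0396,-0.032,-0.0086,0,0,4.48,-1,-0.042,-0.0288,-0.0086,0,0,4.48,-1,-0.0441,-0.0254,-0.0086,0,0,4.48,-1,-0.046,-0.0219,-0.0086,0,0,4.48,-1,-0.0475,-0.0182,-0.0086,0,0,4.48,-1,-0.0488,-0.0145,-0.0086,0,0,4.48,-1,-0.0498,-0.0106,-0.0086,0,0,4.48,-1,-0.0505,-0.0067,-0.0086,0,0,4.48,-1,-0.0508,-0.0027,-0.0086,0,0,4.48], squeeze=30)

```text
clock: 2.72
tcp_pos: [0.4434, 0.1145, 0.3202]
orientation: [0.0, 0.535, 0.845, 0.0]
wrist_force: [0.4, 0.3, 0.9]
finger_gap: 0.0855
```

>>> move_arm(deltas=[-1,0,0,0.0168,-8.33,0,0,-1,0,-0.0024,0.0166,-8.33,0,0,-1,0,-0.0048,0.0161,-8.33,0,0,-1,0,-0.0071,0.0152,-8.33,0,0,-1,0,-0.0092,0.014,-8.33,0,0,-1,0,-0.0112,0.0125,-8.33,0,0,-1,0,0,0,0,0,0])

```text
clock: 3.6
tcp_pos: [0.4506, 0.112, 0.2343]
orientation: [0.224, 0.483, 0.768, 0.355]
wrist_force: [-0.1, 0.4, -0.9]
finger_gap: 0.0852
```

Run:
```python
from pl import *
p,R,s=cur(); print(s['clock'],s['joint_pos'],p,np.degrees((R.inv()*Rt(50)).as_rotvec()), s['wrist_force'])
B=tcp_from_T((.054,.124),50)
w=snap('wrist','w1'); snap('side','s2')
plan([(B,Rt(50))],[4])
```

```text
3.6 [-0.25520451 -0.46057482 -1.02345958  0.27596328  0.5138702   1.0680266 ] [0.45056354 0.11204379 0.23428806] [-0.37599252 -0.04751944  0.16238277] [-0.10641168  0.35896782 -0.90515023]
[-1, 0.0008, -0.0018, 0.0262, -0.23, -0.09, -0.02]
[-1, 0.0009, -0.0019, 0.0261, -0.23, -0.09, -0.02]
[-1, 0.0009, -0.002, 0.0261, -0.23, -0.09, -0.02]
[-1, 0.001, -0.0021, 0.0261, -0.23, -0.09, -0.02]
--
```

View pics/w1.png

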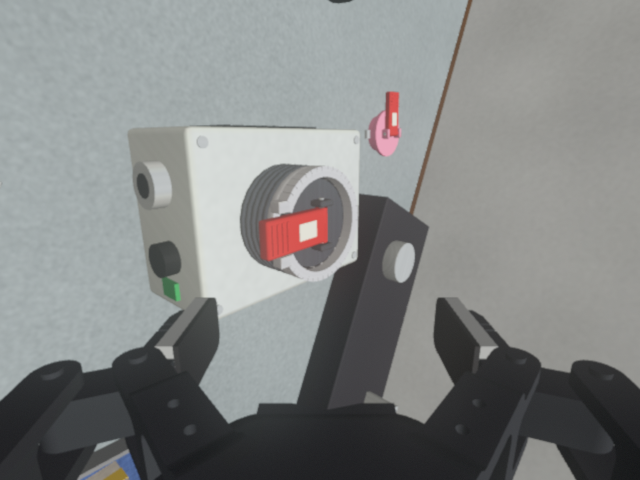

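View pics/s2.png

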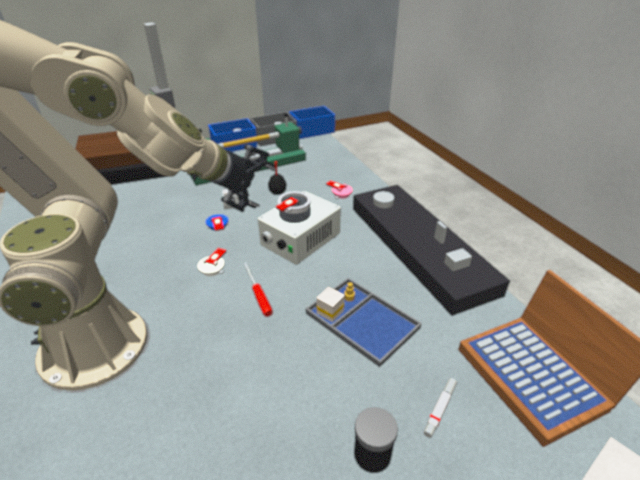

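The wrist view shows the red tab folded in the notch, centred near (295,232), with the pads clear at (190,330) and (460,330). I'll refine the axis from this closer view.

Run:
```python
from pl import *
w=imaging.read_camera('wrist'); P=cloud(w); hs=cv2.cvtColor(w['img'],cv2.COLOR_RGB2HSV)
reg=(abs(P[...,0]-.51)<.1)&(abs(P[...,1]-.15)<.08)
red=((hs[...,0]<8)|(hs[...,0]>172))&(hs[...,1]>130)&reg&(P[...,2]>.13)
q=P[red]; t=q[q[:,2]>.147]; print('tab top',len(t),np.median(t[:,2]),cv2.minAreaRect(t[:,:2].astype(np.float32)*1000))
print('red z',np.percentile(q[:,2],[2,50,98]))
b=reg&(abs(P[...,2]-.1)<.004)
b=(abs(P[...,2]-.1)<.004)&(P[...,0]>.4)&(P[...,0]<.72)&(P[...,1]>0)&(P[...,1]<.3); print('box',cv2.minAreaRect(P[b][:,:2].astype(np.float32)*1000),np.median(P[b][:,2]))
r=reg&(abs(P[...,2]-.148)<.0025)&~red; qq=P[r][:,:2]*1000
# circle fit to outer
c=qq.mean(0); print('rim',len(qq),cv2.minEnclosingCircle(qq.astype(np.float32)))
from scipy.optimize import least_squares
x0=[535,160,40]
f=least_squares(lambda x:np.hypot(qq[:,0]-x[0],qq[:,1]-x[1])-x[2],x0,loss='soft_l1');print(f.x)
```

```text
tab top 1864 0.1501638089723698 ((511.290771484375, 148.64956665039062), (60.03467559814453, 25.8836612701416), 24.995067596435547)
red z [0.14817958 0.15016095 0.15196113]
box ((554.56494140625, 169.51541137695312), (190.59458923339844, 138.63400268554688), 25.747234344482422) 0.09898161275175002
rim 2897 ((529.8489990234375, 158.2965087890625), 52.07695770263672)
[536.42416302 160.78426234  38.91723263]
```

```bash
sed -i 's/^HX,HY,AZ=.*/HX,HY,AZ=0.536,0.1605,np.radians(25.4)/' pl.py
python3 - <<'E'
from pl import *
B=tcp_from_T((.054,.124),50)
plan([(B,Rt(50))],[5])
E
```

```text
[-1, 0.0006, -0.0012, 0.021, -0.19, -0.1, -0.01]
[-1, 0.0006, -0.0013, 0.021, -0.19, -0.1, -0.01]
[-1, 0.0006, -0.0014, 0.021, -0.19, -0.1, -0.01]
[-1, 0.0007, -0.0014, 0.021, -0.19, -0.1, -0.01]
[-1, 0.0007, -0.0015, 0.021, -0.19, -0.1, -0.01]
--
```

>>> move_arm(deltas=[-1,0.003,-0.007,0.005,-0.9,-0.5,0,-1,0,0,0.025,0,0,0,-1,0,0,0.025,0,0,0,-1,0,0,0.025,0,0,0,-1,0,0,0,0,0,0])

```text
clock: 4.38
tcp_pos: [0.5067, 0.1388, 0.189]
orientation: [0.215, 0.485, 0.772, 0.35]
wrist_force: [0.3, 1.0, 0.3]
finger_gap: 0.0853
```

Run:
```python
from pl import *
p,R,s=cur(); print(s['clock'],s['joint_pos'],p,np.degrees((R.inv()*Rt(50)).as_rotvec()), s['wrist_force'])
B=tcp_from_T((.054,.124),50); print(R.inv().apply(B-p))
w=snap('wrist','w2'); s=imaging.read_camera('side')
cv2.imwrite('pics/s3.png',cv2.resize(s['img'][130:270,190:370],None,fx=4,fy=4)[:,:,::-1])
```

```text
4.375 [-0.12059759 -0.22535752 -1.02756325  0.01157214  0.42316209  1.17097646] [0.50665418 0.13881367 0.18902377] [-1.51520116 -0.70954553  0.03444188] [0.26644044 1.03849026 0.27901566]
[ 0.00664034 -0.01820115  0.03043945]
```

View pics/w2.png

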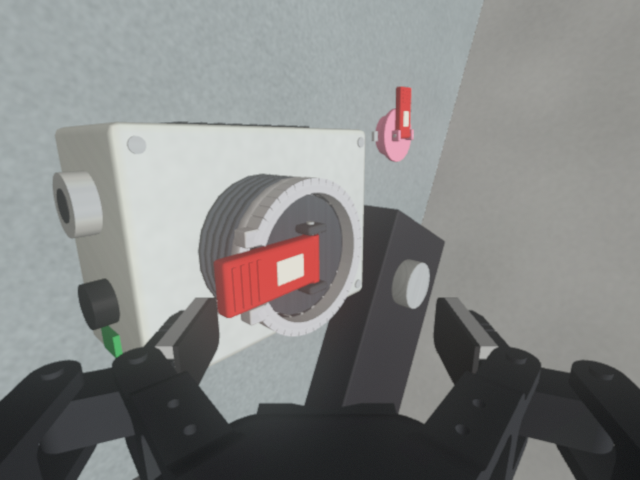

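View pics/s3.png

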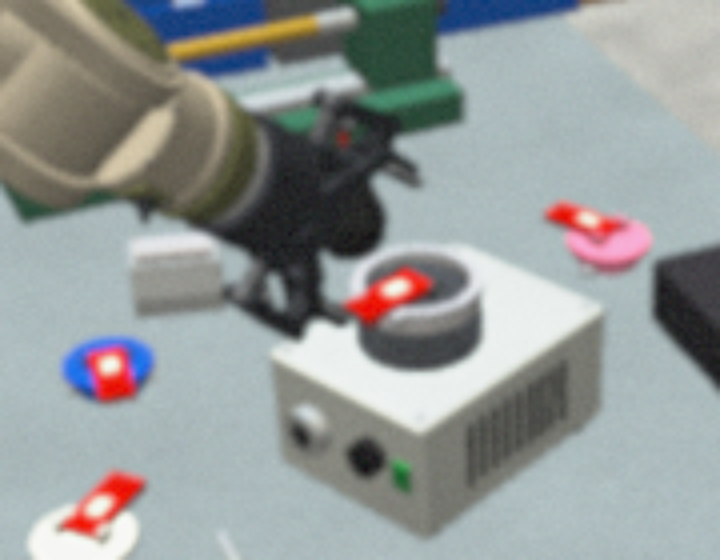

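```bash
cat > kin.py <<'E'
import numpy as np
from scipy.optimize import least_squares
from scipy.spatial.transform import Rotation as Ro
def fk(j,k,full=False):
    a,b,h0,L1,L2,r0,e=k
    P=j[1]-j[2]+j[3]; F=j[1]-j[2]
    u=lambda t:np.array([np.cos(t),0,-np.sin(t)])
    n=lambda t:np.array([np.sin(t),0,np.cos(t)])
    p=np.array([r0,0,h0])+a*n(j[1])+b*u(F)+e*n(F)+L1*u(P)
    # j5 about n(P)
    d=np.cos(j[4])*u(P)+SG*np.sin(j[4])*np.array([0,1,0])
    p=p+L2*d
    Rz=Ro.from_euler('z',j[0]); return Rz.apply(p),Rz.apply(d)
SG=1
D=[([1.00941426,.31401152,.0449481171,1.30361423,0,1.43119722],[.23513421,.52416397,.24138993],[0,.209331615,.977844257,0]),
([-0.25520451,-0.46057482,-1.02345958,0.27596328,0.5138702,1.0680266],[0.45056354,0.11204379,0.23428806],[0.224,0.483,0.768,0.355]),
([-0.12059759,-0.22535752,-1.02756325,0.01157214,0.42316209,1.17097646],[0.50665418,0.13881367,0.18902377],[0.215,0.485,0.772,0.35])]
def zax(q): return Ro.from_quat([q[1],q[2],q[3],q[0]]).as_matrix()[:,2]
E
python3 - <<'E'
import kin; from kin import *
for sg in (1,-1):
    kin.SG=sg
    for j,p,q in D: print(sg,fk(np.array(j),[.3,.3,.3,.1,.1,0,0])[1],zax(q))
    f=least_squares(lambda x:np.concatenate([fk(np.array(j),list(x)+[0,0])[0]-p for j,p,q in D]),[.3,.3,.3,.1,.1]); print(f.x,np.round(f.fun*1000,1))
    f=least_squares(lambda x:np.concatenate([np.concatenate([fk(np.array(j),x)[0]-p for j,p,q in D]),.003*(x-[.3,.3,.3,.1,.2,0,0])]),[.3,.3,.3,.1,.1,0,0]); print(f.x,np.round(f.fun*1000,1))
E
```

```text
1 [-0.00100153 -0.00159256 -0.99999823] [ 0.  0. -1.]
1 [ 0.68724436  0.32870732 -0.64780143] [ 0.6874656   0.32912178 -0.64735609]
1 [ 0.67103675  0.33233002 -0.66277178] [ 0.67150432  0.3318719  -0.66252773]
[ 0.47634612  0.44311113  0.33392339 -0.02471773  0.46283262] [ 70.2 -38.7 -10.3   9.3   3.1   8.5 -12.8  -7.2   1.9]
[ 0.29162771  0.18175852 -0.00949062 -0.34474365  0.46507256  0.26467696
  0.14735075] [ 67.7 -42.6  -0.1   1.6   6.2   0.3  -1.   -7.7  -0.1  -0.   -0.4  -0.9
  -1.3   0.8   0.8   0.4]
-1 [-0.00100153 -0.00159256 -0.99999823] [ 0.  0. -1.]
-1 [ 0.43906671 -0.62255421 -0.64780143] [ 0.6874656   0.32912178 -0.64735609]
-1 [ 0.5722309  -0.48299623 -0.66277178] [ 0.67150432  0.3318719  -0.66252773]
[ 0.64971673  0.37895434  0.24085986  0.96250751 -0.45979147] [ 65.7 -45.8  14.    0.7   3.8 -31.8   3.8 -10.5  17.8]
[ 1.48406165  1.37772909  1.26517227  2.21009442 -0.46484611 -1.12539391
 -0.33528796] [ 67.6 -42.7   0.6   1.7   6.1  -1.4  -0.9  -7.8   0.8   3.6   3.2   2.9
   6.3  -2.   -3.4  -1. ]
```

```bash
cat >> kin.py <<'E'
def fk(j,k):
    a,b,h0,L1,L2,r0,e,c=k
    P=j[1]-j[2]+j[3]; F=j[1]-j[2]
    u=lambda t:np.array([np.cos(t),0,-np.sin(t)]); n=lambda t:np.array([np.sin(t),0,np.cos(t)])
    d=np.cos(j[4])*u(P)+np.sin(j[4])*np.array([0,1,0])
    p=np.array([r0,c,h0])+a*n(j[1])+b*u(F)+e*n(F)+L1*u(P)+L2*d
    Rz=Ro.from_euler('z',j[0]); return Rz.apply(p),Rz.apply(d)
E
python3 - <<'E'
from kin import *
f=least_squares(lambda x:np.concatenate([fk(np.array(j),list(x[:5])+[0,0,x[5]])[0]-p for j,p,q in D]),[.3,.3,.3,.1,.1,.08]); print(f.x,np.round(f.fun*1000,1))
for pr in ([.4,.4,.3,.0,.25,0,0,.08],[.3,.3,.3,.1,.2,0,0,.08],[.3,.4,.25,.0,.2,0,0,.08]):
    f=least_squares(lambda x:np.concatenate([np.concatenate([fk(np.array(j),x)[0]-p for j,p,q in D]),.003*(x-pr)]),pr); print(np.round(f.x,4),np.round(f.fun[:9]*1000,1))
E
```

```text
[0.50943805 0.43086527 0.31615999 0.16371782 0.28672775 0.08074226] [ 1.   2.9 -5.7  6.2 -2.1  0.8 -8.6  0.8  4.9]
[0.5174 0.4083 0.2319 0.1388 0.2892 0.0014 0.056  0.08  ] [ 0. -0.  0.  0.  0. -0. -0.  0.  0.]
[0.5171 0.4079 0.2315 0.1384 0.2892 0.0018 0.0561 0.08  ] [ 0. -0.  0.  0.  0. -0. -0.  0.  0.]
[0.5167 0.4074 0.2311 0.1378 0.2892 0.0023 0.0562 0.08  ] [ 0.  -0.   0.   0.   0.  -0.1 -0.   0.   0. ]
```

```bash
cat >> kin.py <<'E'
K=[0.5171,0.4079,0.2315,0.1384,0.2892,0.0018,0.0561,0.08]
LO=np.array([-2.76,-.86,-1.03,-2.2,-1.47]);HI=np.array([2.76,1.69,1.26,2.34,1.5])
def ik(p,d,x0=(-.1,-.2,-.9,.1,.3)):
    m=.015
    f=least_squares(lambda j:np.concatenate([fk(j,K)[0]-p,.3*(fk(j,K)[1]-d)]),x0,bounds=(LO+m,HI-m)); return f.x,np.abs(f.fun).max()*1000
E
python3 - <<'E'
from pl import *; from kin import *
for phi in (20,25,30,35,40,45,50):
    f=np.radians(phi)
    d=Rt(phi).as_matrix()[:,2]
    out=[]
    for T in ((.054,.124),(.056,.122),(.05,.130),(.046,.170)):
        j,e=ik(tcp_from_T(T,phi),d); out.append((round(e,1),np.round(j,2).tolist()))
    print(phi,[o[0] for o in out],out[0][1])
E
```

```text
20 [np.float64(0.0), np.float64(0.0), np.float64(0.0), np.float64(0.0)] [0.07, 0.08, -0.59, 0.58, 0.12]
25 [np.float64(0.0), np.float64(0.0), np.float64(0.0), np.float64(0.0)] [0.05, 0.02, -0.67, 0.47, 0.16]
30 [np.float64(0.0), np.float64(0.0), np.float64(0.0), np.float64(0.0)] [0.03, -0.03, -0.76, 0.35, 0.2]
35 [np.float64(0.0), np.float64(0.0), np.float64(0.0), np.float64(0.0)] [0.0, -0.07, -0.85, 0.23, 0.25]
40 [np.float64(0.0), np.float64(0.0), np.float64(0.0), np.float64(0.0)] [-0.02, -0.1, -0.93, 0.1, 0.29]
45 [np.float64(0.9), np.float64(1.9), np.float64(0.0), np.float64(0.0)] [-0.05, -0.12, -1.01, -0.04, 0.34]
50 [np.float64(12.8), np.float64(13.7), np.float64(10.5), np.float64(0.0)] [-0.08, -0.13, -1.01, -0.05, 0.39]
```

Run:
```python
from pl import *; from kin import *
p,R,s=cur(); y=R.as_matrix()[:,1]; z=R.as_matrix()[:,2]
h=np.array([np.cos(AZ),np.sin(AZ),0])
def sz(q): return -(q-[HX,HY,0])@h, q[2], (q-[HX,HY,0])@[-np.sin(AZ),np.cos(AZ),0]
print('T now',sz(p-.0425*y-.002*z)); print('tcp',sz(p))
T=np.array([.055,.121]); dd=np.array([np.sin(np.radians(40)),np.cos(np.radians(40))])
A=tcp_from_T(T+.05*dd,40);B=tcp_from_T(T,40)
for X in(A,B): print(ik(X,Rt(40).as_matrix()[:,2]))
plan([(A,Rt(40)),(B,Rt(40))],[3,3])
```

```text
T now (np.float64(0.0658098574327419), np.float64(0.15983865207006087), np.float64(-0.0075365894511366625))
tcp (np.float64(0.0361971465618554), np.float64(0.19038917063676297), np.float64(-0.0074802850741170525))
(array([-0.06956344, -0.2314175 , -0.92166504,  0.24922903,  0.32088551]), np.float64(3.649147650719442e-09))
(array([-0.02387928, -0.09894299, -0.94112812,  0.08563611,  0.29370426]), np.float64(2.2580340930389295e-07))
[-1, 0.0025, -0.0051, -0.0031, 2.86, -0.21, 0.03]
[-1, 0.0025, -0.0052, -0.0028, 2.86, -0.21, 0.03]
[-1, 0.0025, -0.0054, -0.0026, 2.86, -0.21, 0.03]
--
[-1, 0.0, -0.0, 0.0167, 0.0, 0.0, 0.0]
[-1, 0.0, -0.0, 0.0167, 0.0, 0.0, 0.0]
[-1, 0.0, -0.0, 0.0167, 0.0, 0.0, 0.0]
--
```

>>> move_arm(deltas=[-1,0.0025,-0.0051,-0.0031,2.86,-0.21,0,-1,0.0025,-0.0052,-0.0028,2.86,-0.21,0,-1,0.0025,-0.0054,-0.0026,2.86,-0.21,0,-1,0,0,0,0,0,0])

```text
clock: 4.97
tcp_pos: [0.4893, 0.1371, 0.1878]
orientation: [0.185, 0.501, 0.794, 0.29]
wrist_force: [-0.3, -0.3, 0.9]
finger_gap: 0.0852
```

```bash
cat >> pl.py <<'E'
def where(half=.0425,back=.002):
    p,R,s=cur(); y=R.as_matrix()[:,1]; z=R.as_matrix()[:,2]
    h=np.array([np.cos(AZ),np.sin(AZ),0]); l=np.array([-np.sin(AZ),np.cos(AZ),0])
    q=p-half*y-back*z-[HX,HY,0]
    print('t',s['clock'],'T',np.round([-q@h,q[2],q@l],4),'phi',np.degrees(np.arccos(-z[2])),'j',np.round(s['joint_pos'],3),'F',np.round(s['wrist_force'],2),'M',np.round(s['ft_torque'],2),'gap',s['finger_gap'])
E
python3 - <<'E'
from pl import *
where()
T=np.array([.055,.121])
p,R,_=cur(); print(np.degrees((R.inv()*Rt(40)).as_rotvec()))
plan([(tcp_from_T(T,40),Rt(40))],[3])
E
```

```text
t 4.975 T [ 0.086   0.1618 -0.0012] phi 40.27969508232987 j [-0.071 -0.235 -0.92   0.249  0.321  1.162] F [-0.31 -0.35  0.91] M [-0.27  0.52  0.  ] gap 0.08516524844247951
[0.2792554  0.15272894 0.15028242]
[-1, 0.0004, -0.0009, 0.0171, 0.09, 0.05, 0.05]
[-1, 0.0004, -0.0009, 0.0171, 0.09, 0.05, 0.05]
[-1, 0.0004, -0.0009, 0.0171, 0.09, 0.05, 0.05]
--
```

>>> move_arm(deltas=[-1,0.0006,-0.002,0.0171,0.15,0.1,0,-1,0.0004,-0.0005,0.0171,0.1,0.05,0,-1,0,0,0.0171,0,0,0,-1,0,0,0,0,0,0])

```text
clock: 5.48
tcp_pos: [0.516, 0.1511, 0.1445]
orientation: [0.182, 0.502, 0.795, 0.288]
wrist_force: [-0.9, -0.2, -0.2]
finger_gap: 0.0855
```

Run:
```python
from pl import *
where()
w=snap('wrist','w4'); s=imaging.read_camera('side')
cv2.imwrite('pics/s4.png',cv2.resize(s['img'][130:270,190:370],None,fx=4,fy=4)[:,:,::-1])
```

```text
t 5.475 T [5.600e-02 1.188e-01 1.000e-04] phi 39.84882746575994 j [-0.025 -0.096 -0.943  0.084  0.294  1.199] F [-0.89 -0.21 -0.2 ] M [-0.19  0.51 -0.  ] gap 0.085532480238952
```

View pics/w4.png

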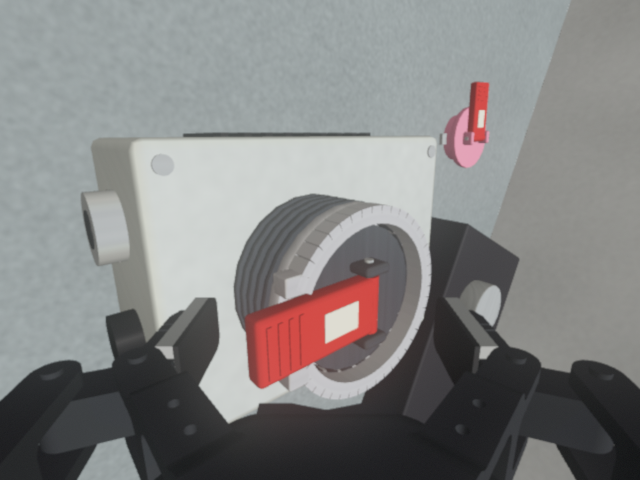

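View pics/s4.png

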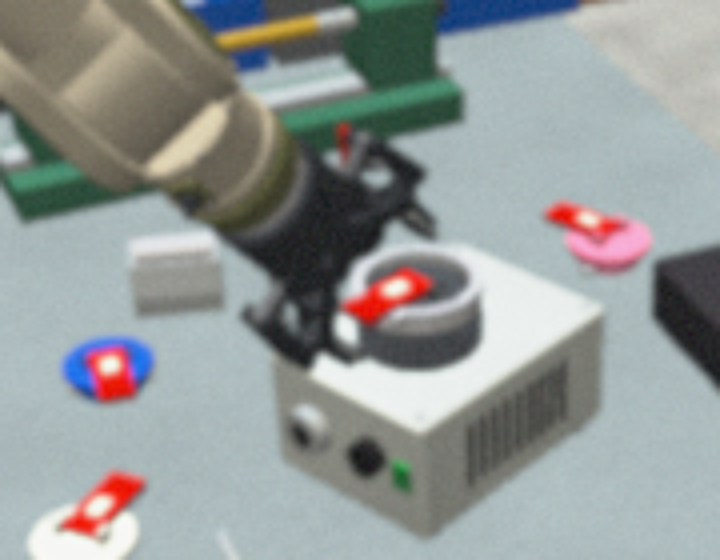

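Run:
```python
from pl import *; from kin import *
way=[]
for th in np.linspace(0,86,15):
    t=np.radians(th); psi=max(50,min(90,th+4)); phi=90-psi; f=np.radians(phi)
    C=np.array([.058*np.cos(t)+.0045*np.sin(t),.1455+.058*np.sin(t)-.0045*np.cos(t)])
    l=.017+.012*th/86
    T=C-l*np.array([np.sin(f),np.cos(f)])
    X=tcp_from_T(T,phi); print(round(th),np.round(T*1000,1),ik(X,Rt(phi).as_matrix()[:,2])[1]>.1)
    way.append((X,Rt(phi)))
plan(way,[1]*len(way))
```

```text
0 [ 47.1 128. ] False
6 [ 46.7 133.6] False
12 [ 45.6 139.1] False
18 [ 43.9 144.6] False
25 [ 41.5 149.9] False
31 [ 38.5 154.9] False
37 [ 34.9 159.7] False
43 [ 30.7 164.1] False
49 [ 27.  167.3] False
55 [ 24.1 169.4] False
61 [ 21.1 171. ] False
68 [ 17.9 172.3] False
74 [ 14.8 173.3] False
80 [ 11.6 173.8] False
86 [  8.5 174. ] False
[-1, 0.0001, 0.012, -0.0008, -0.09, -0.03, 0.09]
--
[-1, 0.0, 0.0039, -0.004, 0.0, 0.0, 0.0]
--
[-1, -0.0, 0.0044, -0.0036, 0.0, 0.0, 0.0]
--
[-1, 0.0, 0.0048, -0.0031, 0.0, 0.0, 0.0]
--
[-1, 0.0, 0.0052, -0.0025, 0.0, 0.0, 0.0]
--
[-1, 0.0, 0.0056, -0.002, 0.0, 0.0, 0.0]
--
[-1, -0.0, 0.0058, -0.0013, 0.0, 0.0, 0.0]
--
[-1, 0.0, 0.006, -0.0007, 0.0, 0.0, 0.0]
--
[-1, -0.0, 0.0047, 0.0022, 3.14, -0.0, 0.0]
--
[-1, -0.0, 0.0031, 0.0047, 6.14, 0.0, -0.0]
--
[-1, 0.0, 0.003, 0.0047, 6.14, -0.0, 0.0]
--
[-1, 0.0, 0.0029, 0.0047, 6.14, 0.0, -0.0]
--
[-1, 0.0, 0.0028, 0.0047, 6.14, 0.0, 0.0]
--
[-1, 0.0, 0.0027, 0.0046, 6.14, -0.0, 0.0]
--
[-1, -0.0, 0.0026, 0.0046, 6.14, 0.0, -0.0]
--
```

Run:
```python
from pl import *; from kin import *
way=[]
for th in np.linspace(0,86,15):
    t=np.radians(th); psi=max(50,min(90,th+4)); phi=90-psi; f=np.radians(phi)
    C=np.array([.058*np.cos(t)+.0045*np.sin(t),.1455+.058*np.sin(t)-.0045*np.cos(t)])
    l=.012+.017*max(0,th-25)/61
    T=C-l*np.array([np.sin(f),np.cos(f)])
    X=tcp_from_T(T,phi); print(round(th),np.round(T*1000,1))
    way.append((X,Rt(phi)))
plan(way,[1]*len(way))
```

```text
0 [ 50.3 131.8]
6 [ 50.4 138. ]
12 [ 49.9 144.3]
18 [ 48.7 150.4]
25 [ 46.9 156.3]
31 [ 43.4 160.8]
37 [ 39.3 165. ]
43 [ 34.5 168.7]
49 [ 30.1 171.4]
55 [ 26.3 173. ]
61 [ 22.5 174.1]
68 [ 18.7 174.8]
74 [ 15.1 174.9]
80 [ 11.7 174.7]
86 [  8.5 174. ]
[-1, 0.0001, 0.012, -0.0058, -0.09, -0.03, 0.09]
--
[-1, -0.0, 0.0039, -0.0049, 0.0, 0.0, 0.0]
--
[-1, 0.0, 0.0044, -0.0044, 0.0, 0.0, 0.0]
--
[-1, 0.0, 0.0048, -0.0039, 0.0, 0.0, 0.0]
--
[-1, -0.0, 0.0052, -0.0034, 0.0, 0.0, 0.0]
--
[-1, -0.0, 0.0056, -0.0012, 0.0, 0.0, 0.0]
--
[-1, 0.0, 0.0058, -0.0005, 0.0, 0.0, 0.0]
--
[-1, -0.0, 0.006, 0.0002, 0.0, 0.0, 0.0]
--
[-1, -0.0, 0.005, 0.0031, 3.14, -0.0, 0.0]
--
[-1, 0.0, 0.0036, 0.0055, 6.14, 0.0, -0.0]
--
[-1, 0.0, 0.0034, 0.0055, 6.14, -0.0, 0.0]
--
[-1, -0.0, 0.0032, 0.0055, 6.14, 0.0, -0.0]
--
[-1, 0.0, 0.003, 0.0055, 6.14, 0.0, 0.0]
--
[-1, -0.0, 0.0028, 0.0055, 6.14, -0.0, 0.0]
--
[-1, -0.0, 0.0026, 0.0055, 6.14, 0.0, -0.0]
--
```

>>> move_arm(deltas=[-1,0,0.012,-0.0058,0,0,0,-1,0,0.0039,-0.0049,0,0,0,-1,0,0.0044,-0.0044,0,0,0,-1,0,0.0048,-0.0039,0,0,0,-1,0,0.0052,-0.0034,0,0,0,-1,0,0.0056,-0.0012,0,0,0,-1,0,0,0,0,0,0])

```text
clock: 6.45
tcp_pos: [0.5288, 0.1567, 0.1875]
orientation: [0.183, 0.501, 0.795, 0.289]
wrist_force: [0.6, -0.3, 0.1]
finger_gap: 0.0856
```

Run:
```python
from pl import *
where()
w=snap('wrist','w5')
```

```text
t 6.45 T [ 0.042   0.1617 -0.0004] phi 40.009098617201865 j [-0.008 -0.137 -0.849  0.211  0.285  1.213] F [ 0.63 -0.28  0.06] M [-0.27  0.53  0.  ] gap 0.08562326565288342
```

View pics/w5.png

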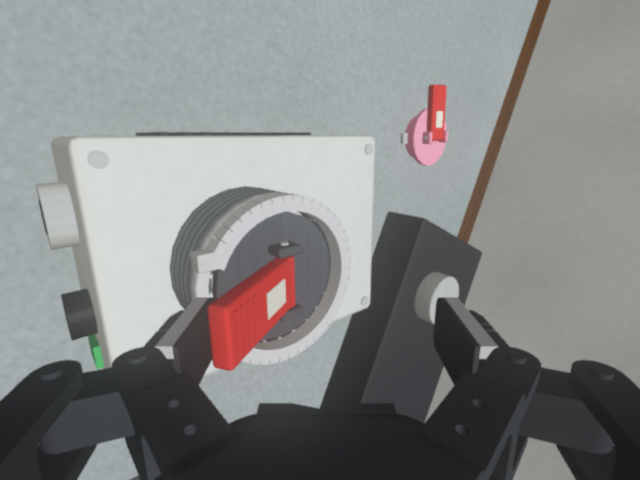

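The tab is rising: it now spans (215,370) to (290,260) with the left pad behind its tip. I'll continue along the arc.

>>> move_arm(deltas=[-1,0,0.0058,-0.0005,0,0,0,-1,0,0.006,0.0002,0,0,0,-1,0,0.005,0.0031,3.14,0,0,-1,0,0.0036,0.0055,6.14,0,0,-1,0,0.0034,0.0055,6.14,0,0,-1,0,0.0032,0.0055,6.14,0,0,-1,0,0.003,0.0055,6.14,0,0,-1,0,0.0028,0.0055,6.14,0,0,-1,0,0.0026,0.0055,6.14,0,0,-1,0,0,0,0,0,0])

```text
clock: 7.75
tcp_pos: [0.5689, 0.176, 0.1704]
orientation: [-0.0, 0.533, 0.846, -0.001]
wrist_force: [0.0, -0.3, -0.7]
finger_gap: 0.0855
```

Run:
```python
from pl import *
where()
w=snap('wrist','w6')
P=cloud(w); hs=cv2.cvtColor(w['img'],cv2.COLOR_RGB2HSV)
red=((hs[...,0]<8)|(hs[...,0]>172))&(hs[...,1]>130)&(abs(P[...,0]-.52)<.08)&(abs(P[...,1]-.15)<.06)&(P[...,2]>.13)
q=P[red]-[HX,HY,0]; h=np.array([np.cos(AZ),np.sin(AZ),0]); l=np.array([-np.sin(AZ),np.cos(AZ),0])
s=-q@h*1000; z=q[:,2]*1000; 
for a in range(140,215,6):
    k=(z>=a)&(z<a+6)
    if k.any(): print(a,k.sum(),np.round(np.percentile(s[k],[5,50,95]),1),np.round(np.percentile((q@l)[k]*1000,[2,98]),1))
```

```text
t 7.75 T [ 0.0061  0.1724 -0.0002] phi 0.12466620702891959 j [ 1.660e-01  3.830e-01 -3.200e-02  1.158e+00 -1.000e-03  1.291e+00] F [ 0.02 -0.31 -0.68] M [ 0.   -0.01  0.05] gap 0.08545523197341286
140 4 [-5.8 -5.5 -5.3] [-12.8  -2.1]
146 196 [-5.9 -5.6  0.9] [-11.1  12.8]
152 192 [-5.7 -5.1  1. ] [-10.   12.8]
158 167 [-5.5 -4.   1.6] [-10.1  12.9]
164 187 [-5.3 -3.6  1.9] [-9.6 12.9]
170 224 [-5.2 -3.9  1.9] [-9.8 12.8]
176 371 [-5.1 -4.7  2. ] [-9.5 12.9]
182 420 [-5.5 -4.6  2.3] [-8.9 12.8]
188 538 [-5.4 -4.5  2.4] [-8.9 12.9]
194 793 [-5.2 -4.3  5.4] [-9.5 12.9]
200 1959 [-4.1 -0.7  3.6] [-11.3  12.3]
```

View pics/w6.png

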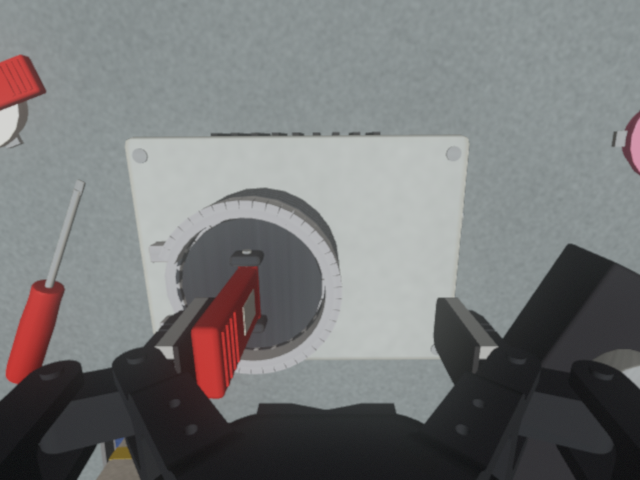

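>>> move_arm(deltas=[-1,0,-0.0185,0,0,0,0,-1,0,-0.0185,0,0,0,0,-1,0,0,0,0,0,0])

```text
clock: 8.18
tcp_pos: [0.5325, 0.1589, 0.1731]
orientation: [0.001, 0.534, 0.846, 0.0]
wrist_force: [0.4, -0.0, -0.2]
finger_gap: 0.0855
```

>>> move_arm(deltas=[0,0,0,0,0,0,0,0,0,0,0,0,0,0,0.5,0,0,0,0,0,0,0.5,0,0,0,0,0,0], squeeze=25)

```text
clock: 8.68
tcp_pos: [0.534, 0.1594, 0.1719]
orientation: [0.0, 0.534, 0.846, -0.001]
wrist_force: [-0.6, 0.0, 1.2]
finger_gap: 0.0212
```

Run:
```python
from pl import *
where()
w=snap('wrist','w7')
```

```text
t 8.675 T [ 0.0448  0.174  -0.0002] phi 0.08021511327027682 j [ 1.470e-01  3.100e-01 -1.330e-01  1.128e+00 -1.000e-03  1.272e+00] F [-0.64  0.01  1.24] M [-0.04  0.    0.  ] gap 0.021183065583009045
```

View pics/w7.png

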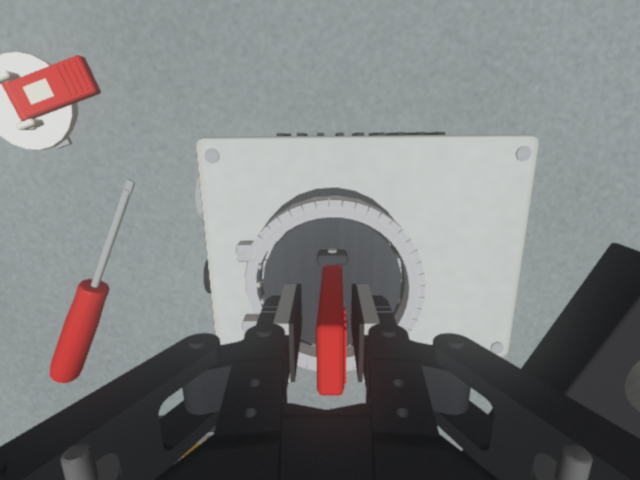

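The upright tab, about (331,330), sits almost midway between the pads (300 and 357). Now I'll close.

>>> move_arm(deltas=[1,0,0,0,0,0,0,1,0,0,0,0,0,0,1,0,0,0,0,0,0], squeeze=60)

```text
clock: 9.1
tcp_pos: [0.5346, 0.1596, 0.1722]
orientation: [0.001, 0.534, 0.846, 0.0]
wrist_force: [4.9, 2.4, -3.3]
finger_gap: 0.0083
```

Run:
```python
from pl import *
where()
```

```text
t 9.1 T [ 0.0441  0.1742 -0.0003] phi 0.06807816357556203 j [ 1.470e-01  3.090e-01 -1.330e-01  1.127e+00 -1.000e-03  1.272e+00] F [ 4.95  2.42 -3.33] M [ 0.52 -0.89 -0.04] gap 0.008288966060770717
```

>>> move_arm(deltas=[1,0,0.0015,0,0,0,0,1,0,0,0,0,0,0])

```text
clock: 9.35
tcp_pos: [0.5347, 0.1597, 0.1721]
orientation: [-0.0, 0.534, 0.846, -0.001]
wrist_force: [1.3, 0.4, -0.7]
finger_gap: 0.0085
```

Run:
```python
from pl import *
where(); print(cur()[0])
```

```text
t 9.35 T [ 0.044   0.1742 -0.0002] phi 0.13060418410269178 j [ 0.147  0.312 -0.13   1.131 -0.002  1.273] F [ 1.25  0.41 -0.65] M [ 0.07 -0.17  0.05] gap 0.008516166445306545
[0.5347458  0.15972302 0.17213454]
```

>>> move_arm(deltas=[1,0,0,0,0,0,-4,1,0,0,0,0,0,-6,1,0,0,0,0,0,-6,1,0,0,0,0,0,-6,1,0,0,0,0,0,-6])

```text
clock: 9.98
tcp_pos: [0.5347, 0.1597, 0.1721]
orientation: [-0.0, 0.312, 0.95, -0.001]
wrist_force: [0.7, 0.2, 0.5]
finger_gap: 0.0082
```

Run:
```python
from pl import *
where(); print(cur()[0])
w=snap('wrist','w8')
```

```text
t 9.975 T [ 0.0389  0.1742 -0.0203] phi 0.11803344915537785 j [ 0.147  0.312 -0.13   1.13  -0.002  0.781] F [0.65 0.2  0.53] M [ 0.11 -0.21 -0.2 ] gap 0.00818283022614809
[0.53474518 0.15970111 0.17214186]
```

View pics/w8.png

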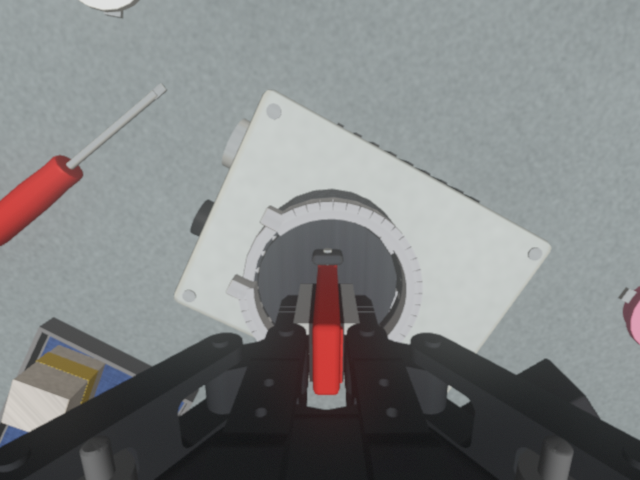

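The cap turns with the tab: the cheeks stay in line at (328,256) while the notch now sits at lower left (250,255). Torque is 0.2 N m, as expected.

>>> move_arm(deltas=[1,0,0,0,0,0,-7,1,0,0,0,0,0,-7,1,0,0,0,0,0,-7,1,0,0,0,0,0,-7,1,0,0,0,0,0,-7,1,0,0,0,0,0,-7,1,0,0,0,0,0,-7,1,0,0,0,0,0,-7,1,0,0,0,0,0,-7,1,0,0,0,0,0,-7])

```text
clock: 11.28
tcp_pos: [0.535, 0.1599, 0.1722]
orientation: [-0.0, -0.289, 0.957, -0.001]
wrist_force: [1.8, 1.7, -1.1]
finger_gap: 0.0083
```

Run:
```python
from pl import *
where(); print(cur()[0])
```

```text
t 11.275 T [-0.0049  0.1742 -0.0422] phi 0.08207151882818205 j [ 1.47e-01  3.12e-01 -1.30e-01  1.13e+00 -1.00e-03 -4.39e-01] F [ 1.77  1.72 -1.1 ] M [ 0.2  -0.37 -0.15] gap 0.008275943895711579
[0.53501418 0.15988422 0.17217288]
```

>>> move_arm(deltas=[1,0,0,0,0,0,-3,1,0,0,0,0,0,-3,1,0,0,0,0,0,-2])

```text
clock: 11.65
tcp_pos: [0.5351, 0.1599, 0.1722]
orientation: [-0.0, -0.354, 0.935, -0.0]
wrist_force: [1.0, 0.6, -0.8]
finger_gap: 0.0081
```

```bash
cat > q.py <<'E'
from pl import *
p,R,s=cur(); y=R.as_matrix()[:,1]
print('turn',round((np.degrees(np.arctan2(y[1],y[0]))-25.4)%360,1),'j6',round(s['joint_pos'][5],3),'F',np.round(s['wrist_force'],2),'M',np.round(s['ft_torque'],3),'gap',round(s['finger_gap'],4),np.round(p,4),s['clock'])
E
python3 q.py
```

```text
turn 106.1 j6 -0.577 F [ 0.97  0.64 -0.75] M [ 0.287 -0.359 -0.18 ] gap 0.0081 [0.5351 0.1599 0.1722] 11.65
```

>>> move_arm(deltas=[1,0,0,0,0,0,-2,1,0,0,0,0,0,-2])

```text
clock: 11.9
tcp_pos: [0.5351, 0.1599, 0.1722]
orientation: [-0.0, -0.387, 0.922, -0.0]
wrist_force: [1.1, 1.2, -0.7]
finger_gap: 0.0081
```

```bash
python3 q.py
```

```text
turn 110.2 j6 -0.648 F [ 1.11  1.24 -0.66] M [ 0.264 -0.321 -0.142] gap 0.0081 [0.5351 0.1599 0.1722] 11.9
```

>>> move_arm(deltas=[1,0,0,0,0,0,-2,1,0,0,0,0,0,-2])

```text
clock: 12.15
tcp_pos: [0.5351, 0.1599, 0.1722]
orientation: [-0.0, -0.42, 0.908, -0.0]
wrist_force: [1.4, 0.3, 0.3]
finger_gap: 0.0082
```

```bash
python3 q.py
```

```text
turn 114.2 j6 -0.719 F [1.39 0.35 0.32] M [ 0.247 -0.328 -0.136] gap 0.0082 [0.5351 0.1599 0.1722] 12.15
```

>>> move_arm(deltas=[1,0,0,0,0,0,-2,1,0,0,0,0,0,-2])

```text
clock: 12.4
tcp_pos: [0.5351, 0.16, 0.1722]
orientation: [-0.0, -0.451, 0.892, -0.0]
wrist_force: [0.9, 1.3, 0.1]
finger_gap: 0.0084
```

```bash
python3 q.py
```

```text
turn 118.2 j6 -0.789 F [0.94 1.29 0.11] M [ 0.396 -0.315 -0.139] gap 0.0084 [0.5351 0.16   0.1722] 12.4
```

>>> move_arm(deltas=[1,0,0,0,0,0,-2,1,0,0,0,0,0,-2])

```text
clock: 12.65
tcp_pos: [0.5352, 0.1601, 0.1724]
orientation: [-0.0, -0.482, 0.876, -0.0]
wrist_force: [0.8, 2.3, 2.4]
finger_gap: 0.0084
```

```bash
python3 q.py
```

```text
turn 122.2 j6 -0.858 F [0.76 2.29 2.36] M [ 0.442 -0.218 -0.116] gap 0.0084 [0.5352 0.1601 0.1724] 12.65
```

>>> move_arm(deltas=[1,0,0,0,0,0,-2,1,0,0,0,0,0,-2])

```text
clock: 12.9
tcp_pos: [0.5358, 0.1597, 0.1726]
orientation: [0.0, -0.512, 0.859, -0.001]
wrist_force: [3.0, 1.1, 2.6]
finger_gap: 0.0082
```

```bash
python3 q.py
```

```text
turn 126.2 j6 -0.928 F [3.03 1.1  2.57] M [ 0.01  -0.739 -0.164] gap 0.0082 [0.5358 0.1597 0.1726] 12.9
```

>>> move_arm(deltas=[1,0,0,0,0,0,-1.5,1,0,0,0,0,0,0])

```text
clock: 13.15
tcp_pos: [0.5361, 0.1597, 0.1726]
orientation: [0.0, -0.522, 0.853, -0.001]
wrist_force: [3.8, -0.1, 2.6]
finger_gap: 0.0082
```

```bash
python3 q.py
```

```text
turn 127.6 j6 -0.952 F [ 3.84 -0.09  2.62] M [-0.033 -1.088 -0.244] gap 0.0082 [0.5361 0.1597 0.1726] 13.15
```

>>> move_arm(deltas=[1,0,0,0,0,0,-1.5,1,0,0,0,0,0,0])

```text
clock: 13.4
tcp_pos: [0.5361, 0.1598, 0.1726]
orientation: [0.0, -0.533, 0.846, -0.001]
wrist_force: [4.7, -0.5, 3.2]
finger_gap: 0.0086
```

```bash
python3 q.py
```

```text
turn 129.1 j6 -0.978 F [ 4.72 -0.45  3.22] M [-0.051 -1.24  -0.652] gap 0.0086 [0.5361 0.1598 0.1726] 13.4
```

Torque has jumped to 0.65 N m at about 2.25 rad, so this is the stop. I'll ease back slightly and begin the lift.

>>> move_arm(deltas=[1,0,0,0,0,0,1,1,0,0,-0.003,0,0,0,1,0,0,-0.003,0,0,0])

```text
clock: 13.78
tcp_pos: [0.5345, 0.1599, 0.1774]
orientation: [-0.001, -0.527, 0.85, 0.0]
wrist_force: [3.7, 0.2, -2.6]
finger_gap: 0.0081
```

```bash
python3 q.py
```

```text
turn 128.2 j6 -0.962 F [ 3.72  0.16 -2.65] M [ 0.205 -0.783 -0.008] gap 0.0081 [0.5345 0.1599 0.1774] 13.775
```

>>> move_arm(deltas=[1,0,0,-0.004,0,0,0,1,0,0,-0.004,0,0,0,1,0,0,-0.004,0,0,0])

```text
clock: 14.15
tcp_pos: [0.534, 0.1598, 0.19]
orientation: [-0.002, -0.526, 0.85, -0.0]
wrist_force: [0.5, -0.6, -1.3]
finger_gap: 0.0081
```

```bash
python3 q.py
```

```text
turn 128.1 j6 -0.961 F [ 0.55 -0.59 -1.25] M [ 0.028  0.01  -0.035] gap 0.0081 [0.534  0.1598 0.19  ] 14.15
```

>>> move_arm(deltas=[1,0,0,-0.006,0,0,0,1,0,0,-0.008,0,0,0,1,0,0,-0.01,0,0,0,1,0,0,-0.015,0,0,0,1,0,0,-0.02,0,0,0,1,0,0,0,0,0,0])

```text
clock: 14.9
tcp_pos: [0.5364, 0.1602, 0.2515]
orientation: [0.001, -0.526, 0.85, -0.001]
wrist_force: [-0.2, 0.5, -2.3]
finger_gap: 0.0081
```

```bash
python3 q.py
python3 - <<'E'
from pl import *
w=snap('wrist','w9'); s=imaging.read_camera('side')
cv2.imwrite('pics/s9.png',cv2.resize(s['img'][130:270,190:370],None,fx=4,fy=4)[:,:,::-1])
E
```

```text
turn 128.1 j6 -0.961 F [-0.21  0.47 -2.31] M [0.019 0.032 0.007] gap 0.0081 [0.5364 0.1602 0.2515] 14.9
```

View pics/w9.png

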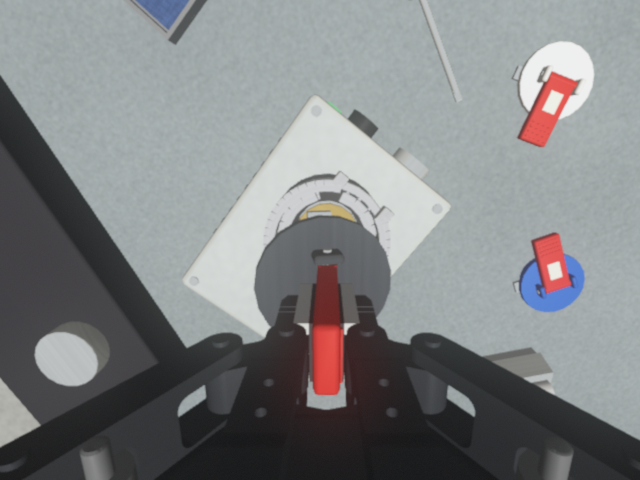

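View pics/s9.png

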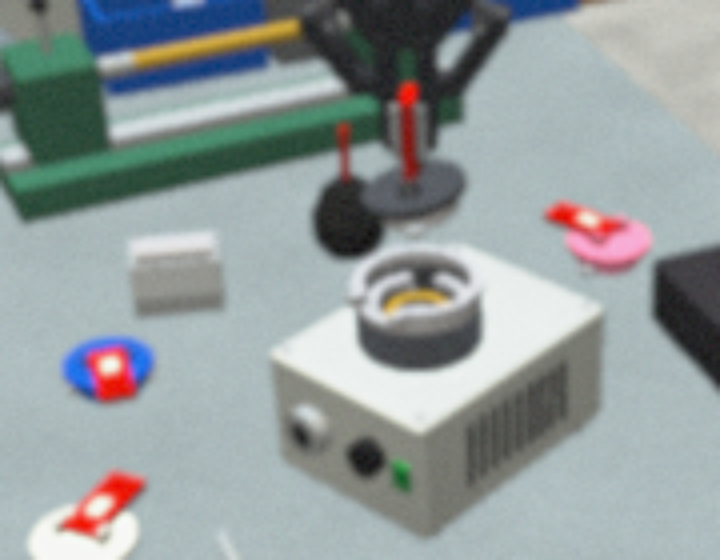

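The cap is free and hanging level in the gripper, with the open turret below it at (415,280) in the side crop. Next is the carry to the tray.

Run:
```python
from pl import *
p,R,s=cur()
X=np.array([.585,-.2145,.2]); 
plan([(np.array([.585,-.2145,.22]),R)],[10])
```

```text
[-1, 0.0313, -0.0212, 0.003, 0.0, 0.0, 0.0]
[-1, 0.0313, -0.0212, 0.003, 0.0, 0.0, 0.0]
[-1, 0.0313, -0.0212, 0.003, 0.0, 0.0, 0.0]
[-1, 0.0313, -0.0212, 0.003, 0.0, 0.0, 0.0]
[-1, 0.0313, -0.0212, 0.003, 0.0, 0.0, 0.0]
[-1, 0.0313, -0.0212, 0.003, 0.0, 0.0, 0.0]
[-1, 0.0313, -0.0212, 0.003, 0.0, 0.0, 0.0]
[-1, 0.0313, -0.0212, 0.003, 0.0, 0.0, 0.0]
[-1, 0.0313, -0.0212, 0.003, 0.0, 0.0, 0.0]
[-1, 0.0313, -0.0212, 0.003, 0.0, 0.0, 0.0]
--
```

>>> move_arm(deltas=[1,0.01,-0.007,0,0,0,0,1,0.025,-0.017,0,0,0,0,1,0.035,-0.0237,0.002,0,0,0,1,0.035,-0.0237,0.003,0,0,0,1,0.035,-0.0237,0.005,0,0,0,1,0.035,-0.0237,0.005,0,0,0,1,0.035,-0.0237,0.005,0,0,0,1,0.035,-0.0237,0.005,0,0,0,1,0.035,-0.0237,0.005,0,0,0])

```text
clock: 16.12
tcp_pos: [0.5794, -0.1774, 0.2185]
orientation: [-0.001, -0.526, 0.851, 0.0]
wrist_force: [1.1, -0.9, -1.9]
finger_gap: 0.0085
```

>>> move_arm(deltas=[1,0.022,-0.015,0,0,0,0,1,0.009,-0.006,0,0,0,0,1,0.002,-0.0015,0,0,0,0,1,0,0,0,0,0,0])

```text
clock: 16.62
tcp_pos: [0.5856, -0.2138, 0.2199]
orientation: [-0.0, -0.527, 0.85, -0.0]
wrist_force: [-1.0, 0.4, -1.5]
finger_gap: 0.0083
```

```bash
python3 q.py
python3 - <<'E'
from pl import *
w=snap('wrist','w10'); s=imaging.read_camera('side')
cv2.imwrite('pics/s10.png',cv2.resize(s['img'][200:380,270:450],None,fx=3.3,fy=3.3)[:,:,::-1])
E
```

```text
turn 128.2 j6 -1.588 F [-1.    0.42 -1.47] M [ 0.029 -0.042 -0.009] gap 0.0083 [ 0.5856 -0.2138  0.2199] 16.625
```

View pics/w10.png

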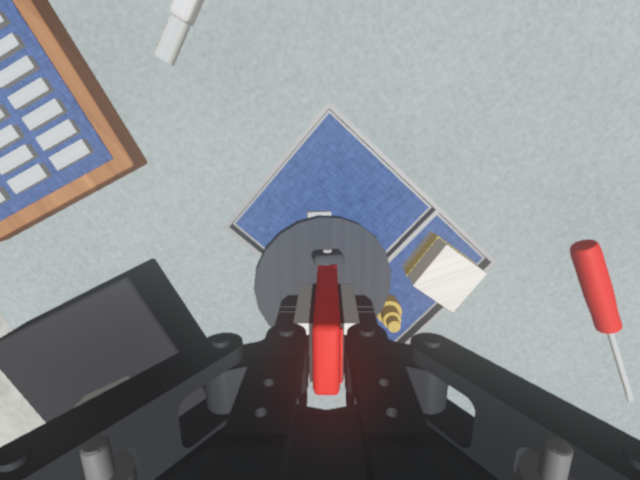

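View pics/s10.png

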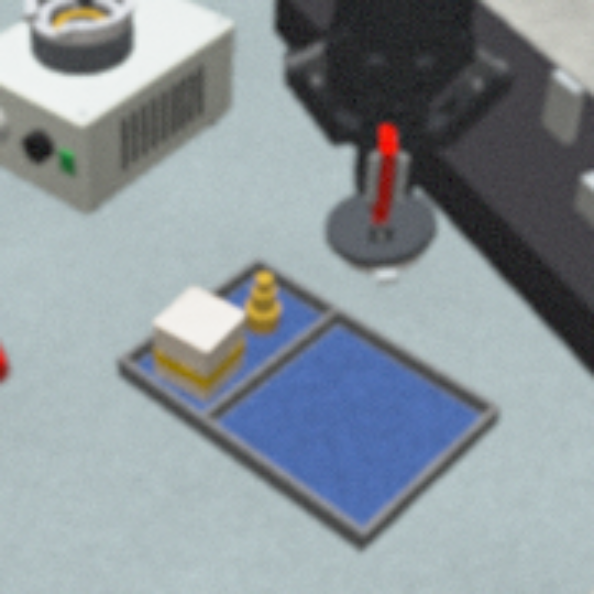

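Run:
```python
from pl import *
s=imaging.read_camera('side'); hsv=cv2.cvtColor(s['img'],cv2.COLOR_RGB2HSV)
m=np.zeros((480,640),np.uint8); m[270:370,300:430]=1
blue=((hsv[...,0]>100)&(hsv[...,0]<130)&(hsv[...,1]>110)&(m>0)).astype(np.uint8)
n,l,st,ce=cv2.connectedComponentsWithStats(blue)
for i in range(1,n):
    if st[i,4]>300:
        v,u=np.nonzero(l==i); pts=np.array([unproj(s,a,b,.004)[:2]*1000 for a,b in zip(u,v)],np.float32)
        print(st[i,4],cv2.minAreaRect(pts))
```

```text
2310 ((584.73095703125, -204.45057678222656), (127.66130065917969, 122.98755645751953), 21.56788444519043)
```

>>> move_arm(deltas=[1,0,0,0.012,0,0,0,1,0,0,0.025,0,0,0,1,0,0,0.03,0,0,0,1,0,0,0.03,0,0,0,1,0,0,0.025,0,0,0,1,0,0,0.016,0,0,0,1,0,0,0.01,0,0,0,1,0,0,0.004,0,0,0,1,0,0,0,0,0,0])

```text
clock: 17.9
tcp_pos: [0.5858, -0.2153, 0.068]
orientation: [-0.0, -0.526, 0.85, -0.001]
wrist_force: [0.7, 0.1, -1.8]
finger_gap: 0.0081
```

```bash
python3 q.py
```

```text
turn 128.1 j6 -1.588 F [ 0.74  0.11 -1.78] M [ 0.014 -0.008  0.019] gap 0.0081 [ 0.5858 -0.2153  0.068 ] 17.9
```

>>> move_arm(deltas=[1,0,0,0.003,0,0,0,1,0,0,0.002,0,0,0,1,0,0,0,0,0,0])

```text
clock: 18.27
tcp_pos: [0.5854, -0.2151, 0.0626]
orientation: [-0.001, -0.526, 0.85, -0.0]
wrist_force: [-0.0, 0.1, -1.7]
finger_gap: 0.0081
```

```bash
python3 q.py
```

```text
turn 128.1 j6 -1.588 F [-0.03  0.09 -1.67] M [-0.046 -0.059  0.019] gap 0.0081 [ 0.5854 -0.2151  0.0626] 18.275
```

>>> move_arm(deltas=[1,0,0,0.002,0,0,0,1,0,0,0.002,0,0,0,1,0,0,0,0,0,0])

```text
clock: 18.65
tcp_pos: [0.5863, -0.2156, 0.0592]
orientation: [-0.0, -0.526, 0.85, -0.001]
wrist_force: [1.8, -0.6, 1.1]
finger_gap: 0.0078
```

```bash
python3 q.py
```

```text
turn 128.1 j6 -1.588 F [ 1.81 -0.62  1.07] M [-0.192 -0.288 -0.017] gap 0.0078 [ 0.5863 -0.2156  0.0592] 18.65
```

>>> move_arm(deltas=[1,0,0,0.0015,0,0,0,1,0,0,0.001,0,0,0,1,0,0,0,0,0,0])

```text
clock: 19.02
tcp_pos: [0.5855, -0.2152, 0.0562]
orientation: [-0.001, -0.526, 0.85, -0.001]
wrist_force: [2.4, -0.5, 3.2]
finger_gap: 0.0083
```

```bash
python3 q.py
```

```text
turn 128.1 j6 -1.588 F [ 2.38 -0.52  3.17] M [-0.259 -0.502 -0.031] gap 0.0083 [ 0.5855 -0.2152  0.0562] 19.025
```

Run:
```python
from pl import *
s=imaging.read_camera('side')
cv2.imwrite('pics/s11.png',cv2.resize(s['img'][230:370,300:440],None,fx=4.2,fy=4.2,interpolation=cv2.INTER_CUBIC)[:,:,::-1])
P=cloud(s); g=(np.hypot(P[...,0]-.585,P[...,1]+.215)<.04)&(P[...,2]<.05)&(P[...,2]>.01)
hs=cv2.cvtColor(s['img'],cv2.COLOR_RGB2HSV); g&=hs[...,1]<90
q=P[g]; q=q[abs(q[:,2]-.0245)<.006]; A=np.c_[q[:,:2]-[.585,-.215],np.ones(len(q))]
from scipy.optimize import least_squares
f=least_squares(lambda x:(A@x-q[:,2])*1000,[0,0,.02],loss='soft_l1'); print(len(q),f.x)
```

```text
430 [ 0.00661562 -0.00753719  0.02464689]
```

View pics/s11.png

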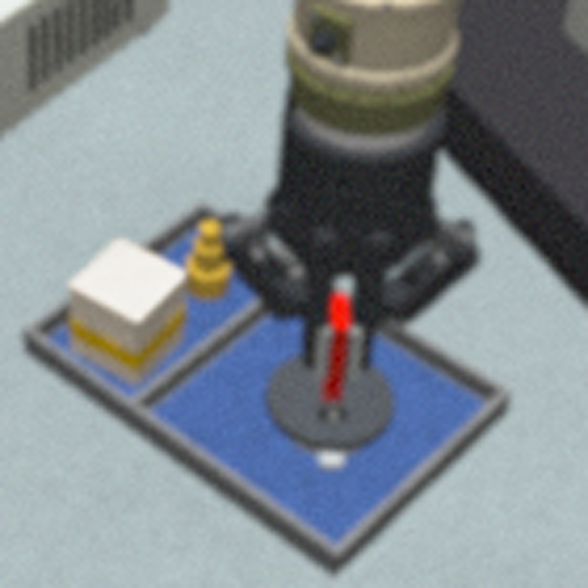

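The lid top reads 24.6 mm with a 0.01 rad tilt, so the cap stands on the bay floor. I'll release with a small opening.

>>> move_arm(deltas=[0.8,0,0,0,0,0,0,0.65,0,0,0,0,0,0,0.5,0,0,0,0,0,0,0.5,0,0,0,0,0,0], squeeze=20)

```text
clock: 19.58
tcp_pos: [0.5847, -0.2147, 0.0554]
orientation: [-0.001, -0.526, 0.85, 0.0]
wrist_force: [-0.1, -0.5, 0.1]
finger_gap: 0.0213
```

```bash
python3 q.py
python3 - <<'E'
from pl import *
snap('wrist','w12')
E
```

```text
turn 128.1 j6 -1.588 F [-0.09 -0.55  0.11] M [ 0.023 -0.05  -0.006] gap 0.0213 [ 0.5847 -0.2147  0.0554] 19.575
```

View pics/w12.png

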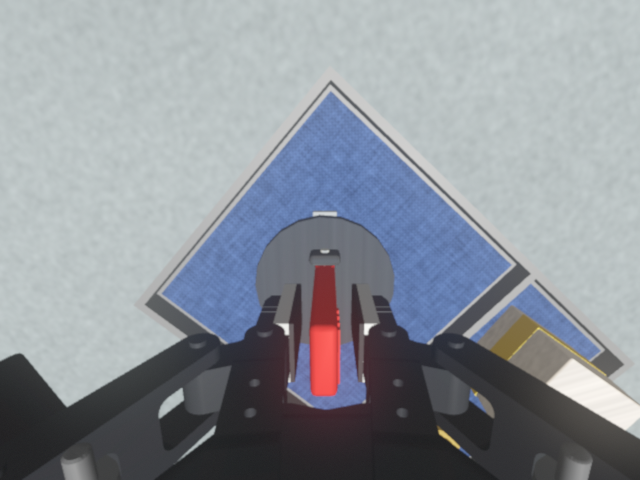

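The tab at (325,330) is free of both pads (290 and 362). Now straight up.

>>> move_arm(deltas=[0.5,0,0,-0.01,0,0,0,0.5,0,0,-0.02,0,0,0,0.5,0,0,-0.03,0,0,0,0.5,0,0,-0.04,0,0,0,0.5,0,0,-0.04,0,0,0,0.5,0,0,-0.03,0,0,0,0.5,0,0,0,0,0,0,0.5,0,0,0,0,0,0])

```text
clock: 20.62
tcp_pos: [0.5853, -0.2147, 0.2258]
orientation: [-0.001, -0.526, 0.85, -0.0]
wrist_force: [0.1, -0.4, -0.2]
finger_gap: 0.0214
```

```bash
python3 q.py
python3 - <<'E'
from pl import *
snap('wrist','w13'); s=imaging.read_camera('side')
cv2.imwrite('pics/s13.png',cv2.resize(s['img'][230:370,300:440],None,fx=4.2,fy=4.2,interpolation=cv2.INTER_CUBIC)[:,:,::-1])
P=cloud(s); hs=cv2.cvtColor(s['img'],cv2.COLOR_RGB2HSV)
g=(np.hypot(P[...,0]-.585,P[...,1]+.215)<.045)&(hs[...,1]<90)
q=P[g]; q=q[abs(q[:,2]-.0245)<.006]; A=np.c_[q[:,:2]-[.585,-.215],np.ones(len(q))]
from scipy.optimize import least_squares
f=least_squares(lambda x:(A@x-q[:,2])*1000,[0,0,.02],loss='soft_l1'); print(len(q),f.x, cv2.minEnclosingCircle(q[:,:2].astype(np.float32)*1000))
d=np.array([q[:,0].mean()-.584,q[:,1].mean()+.207]); a=np.radians(21.7)
print('offset tray xy mm', 1000*np.array([d@[np.cos(a),np.sin(a)],d@[-np.sin(a),np.cos(a)]]))
t=imaging.read_camera('top')
for n in ['lamp_carton','specimen','vee_block','blower','lens_pot','plug_gauge','screwdriver']:
    r=imaging.recognise(t,n); print(n,[ (round(d['confidence'],2),np.round(d['centre'],0).tolist()) for d in r[:2]])
E
```

```text
turn 128.1 j6 -1.588 F [ 0.06 -0.35 -0.17] M [ 0.03  -0.047  0.012] gap 0.0214 [ 0.5853 -0.2147  0.2258] 20.625
460 [ 0.00828712 -0.00219483  0.02449293] ((582.4913940429688, -216.91891479492188), 33.9902458190918)
offset tray xy mm [ -7.82439061 -10.89169096]
lamp_carton [(0.87, [370.0, 250.0])]
specimen []
vee_block [(0.95, [140.0, 287.0])]
blower [(0.85, [137.0, 224.0]), (0.18, [498.0, 222.0])]
lens_pot [(0.95, [512.0, 282.0])]
plug_gauge [(0.72, [501.0, 223.0])]
screwdriver [(0.96, [331.0, 307.0])]
```

View pics/s13.png

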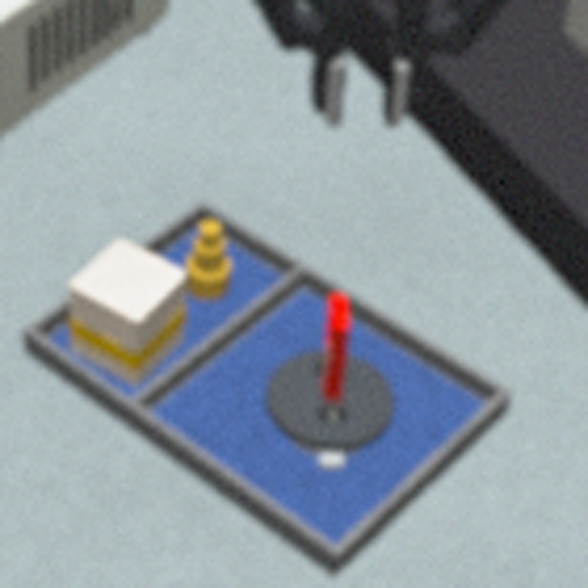

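View pics/w13.png

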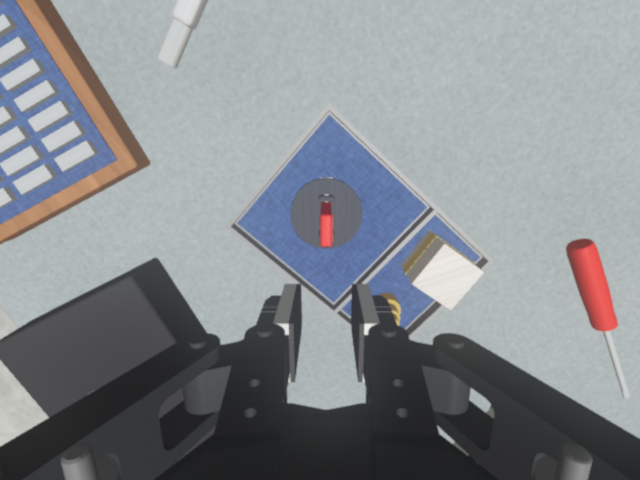

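The cap stands in the bay with its tab upright, the lid top level at 24.5 mm and about 10 mm off the bay's middle. The gripper is clear, so I'll hand in.

```bash
python3 -c "
from workcell import order
print(order.hand_in())"
```

```text
the job is handed in; nothing more can be done
None
```

The cap is out of the lamp house and standing right way up in the tray's empty bay. The job was handed in at about 21 s of the 69 s allowed; `hand_in` reports no verdict.

**What I did**
- **Fold and grip:** I folded the red tab up with one finger under its tip, then gripped it upright.
- **Turn:** I turned the cap anticlockwise about 2.25 rad. Torque was mostly 0.1 to 0.2 N m, rising to 0.65 N m at the stop, so I eased back about 1°.
- **Lift and place:** I lifted the cap straight out, carried it over, set it down until I felt contact, and released it.

**Last checks**
- **Cap:** the lid top is at 24.5 mm (24 expected) and tilts about 0.01 rad. It stands roughly 8 mm in the tray's x and 11 mm in its y from the bay's middle, within the 40 and 36 mm limits.
- **Gripper:** it is clear of everything, and the wrist force reads near zero.
- **Bystanders:** the carton, vee block, blower, lens pot and screwdriver were found within about 3 pixels of where they started.
- **Two weaker results:** the recogniser did not find the brass part in the last top view, but it stands in place in the side and wrist pictures. The plug gauge's detected centre was about 7 pixels off its first reading (about 17 mm). The arm never went near it, so I take that as detection error, but I did not check it further.

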